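# Recharge the card-drying cabinet and set its vent

## Robot

A 6-joint arm with a two-finger parallel gripper is mounted at the origin on the work surface. World frame = base frame: x ahead of the robot, y to its left, z up, the work surface at z = 0. Lengths are in m, angles in rad, forces in N, time in s.
With the tool pointing down it reaches from about 0.275 to 0.85 m from the base axis. Payload 5.2 kg.
Tool frame: the origin (TCP) lies at the very end of the fingers, on their centre line; the grasp point (between the pads) lies behind it (arm.tcp_to_grasp is the z of the grasp point in the tool frame, in m); z points along the fingers, x is the direction in which the jaws open and shut, and the axes are right-handed (so a half turn about z gives the same grasp; the last joint's range is limited). The gripper opens to 85 mm and grips with 20 to 120 N. Pads are 22 mm wide; open, the fingers measure 114 mm over their backs; the gripper's body (76 mm by 85 mm) begins 54 mm behind the grasp point. The pads swing forward as they close: fully open they stand 13 mm farther back than shut.
Start: joints at [-1.448, 0.259, 1.535, -0, 1.348, -0.203], TCP at [0.176, -0.521, 0.231] pointing down, gripper open.
Joint ranges: [-3.14, 3.14], [-0.91, 2.08], [0.19, 2.58], [-1.22, 4.36], [0.22, 2.71], [-3.12, 3.12]. Speed limits (rad/s): [2.57, 2.57, 3.14, 3.14, 3.14, 3.14].

## Interface

Orientations are given as a unit quaternion [w, x, y, z].
In Python, from cell import arm gives the robot as it stands. The module is installed in compiled form; this text tells all that it offers.
- The arm moves only by the tool step_arm, never from a script. Its argument "motion" is a list of rows, each an object with "dp": the shift along the world's x, y, z in m, a list of three; "angular": the turn, a rotation vector about the world's x, y, z in degrees, a list of three. A call has exactly 10 rows; each row is the pose to reach, as a shift and turn from the pose commanded when the call began; what a row does not reach only later rows make up. A row lasts 1/8 s, in which the tool goes at most 62.5 mm and 10.7 degrees, less where a joint would pass 70% of its speed; a pose out of reach is approached as far as the arm can. A call with a gripper value outside its range is refused whole. "grip" is the opening, from -1 (shut) to 1 (fully open), set as the call begins (left out, the last holds). The fingers move at their own pace and stop on an object; "newtons" is the grip in N (left out, the last holds). Time passes only in rows, so rows that repeat a pose let the fingers close, or fill a call up. It gives the time, the measured TCP pose, the force and the opening at its end, in the units of the state.
- arm.sense(): the state, without advancing time (a new reading comes with each control period).
- arm.get_image(name): name is "scene" or "side" or "wrist"; returns (picture, depth): 420x560x3 uint8, blue, green, red; 420x560 float32, m along the optical axis (not along the pixel's ray), 0 where there is no reading.
- arm.calibration(name): a dict with "K" (3x3 intrinsics, pixels), "k1" (the pictures are not rectified: a ray, as slopes to the right and down, at radius r is drawn at 1 + k1 r^2 times it, then the intrinsics apply), "R" (3x3) and "t" (3): a world point X has camera coordinates R X + t; the wrist camera has in their place "tool_from_camera" (4x4, takes a point from camera to tool coordinates, whose origin is the TCP and whose axes are the tool frame's). Camera axes: x right, y down, z forward; pixel columns grow to the right and rows downward; lengths in m; the calibration is good to about 2 mm. A picture is of the moment at which its call begins: read the wrist's pose just before it. calibration takes no time and is no camera call.
- arm.close_job(): hands the job in, once; it reports no verdict.
The state is a dict: "clock": time; "joint_positions": joint angles; "qvel": joint speeds; "effort": joint torques, N m; "tcp_pos": TCP position; "eef_rot": TCP orientation; "force": force on the tool from outside, world axes, zero at the start; "ft_torque": the same for the moment, N m; "gripper_width": finger opening in m.
Only numpy, scipy, OpenCV 4.12 (cv2) and the standard library are available. Lean on these libraries where they do the work, as an engineer would, in place of code of your own. Each camera call takes 0.05 s, during which the arm holds its last target.

## Task

Get the card-drying cabinet ready: put every white drying cartridge lying on the desk into the open pot beside the cabinet, then screw the pot's lid on, setting it on the neck, turning it backward (anticlockwise from above) until it drops into the start of the thread and then forward until it is fully down. Also move the vent door from wide open to half open by lifting its stay off the pin and dropping the middle one of its three holes over the pin. Leave the stamp, the cards and the pencil cup where they are.

Things in the scene. Friction and masses are not known exactly. Their poses are not given: they have to be found in the camera images.
- cart1: white plastic drying cartridge, a rounded box 28 x 20 x 14 mm (x, y, z), 20 g, with a row of dark vent slots on top; stands loose on the desk or is absent. Origin at the centre of its underside, x along its 28 mm side.
- cart2: white plastic drying cartridge, a rounded box 28 x 20 x 14 mm (x, y, z), 20 g, with a row of dark vent slots on top; stands loose on the desk or is absent. Origin at the centre of its underside, x along its 28 mm side.
- cart3: white plastic drying cartridge, a rounded box 28 x 20 x 14 mm (x, y, z), 20 g, with a row of dark vent slots on top; stands loose on the desk or is absent. Origin at the centre of its underside, x along its 28 mm side.
- cart4: white plastic drying cartridge, a rounded box 28 x 20 x 14 mm (x, y, z), 20 g, with a row of dark vent slots on top; stands loose on the desk or is absent. Origin at the centre of its underside, x along its 28 mm side.
- cart5: white plastic drying cartridge, a rounded box 28 x 20 x 14 mm (x, y, z), 20 g, with a row of dark vent slots on top; stands loose on the desk or is absent. Origin at the centre of its underside, x along its 28 mm side.
- cart6: white plastic drying cartridge, a rounded box 28 x 20 x 14 mm (x, y, z), 20 g, with a row of dark vent slots on top; stands loose on the desk or is absent. Origin at the centre of its underside, x along its 28 mm side.
- lid: grey plastic screw lid, loose, 140 g, 97 mm across. Origin at the centre of its lower rim, z up. Its top face is 23 mm above the origin; on it stands a bar grip 46 mm long (lid's x), 16 mm wide (y) and 26 mm tall (top at 49 mm), to be pinched across the 16 mm from above. Inside the skirt four inward pins, 4 mm thick, 90 degrees apart, run in the pot's thread.
- lid_plate (a point): centre of the underside of the lid's top plate, 19 mm above the lid's origin. Its height over pot_rim shows how the lid sits: 5 to 12 mm = loose on the thread crests, 3.5 mm = dropped into a thread start, 0 = fully down on the rim.
- pot_rim (a point): centre of the mouth of the drying pot, z up: a fixed open aluminium pot on a grey plinth at the cabinet's -y end. The mouth is 64 mm wide inside, 72 mm outside, the pot 95 mm deep, its rim about 120 mm above the desk. The lid goes over the neck with about 2 mm of play.
- pot_thread (a point): point on the pot's axis 10 mm below the rim, at its coarse right-hand thread: four unmarked starts 90 degrees apart, turned any way. A lid set on the crests meets a stop if turned clockwise; turned anticlockwise (up to 75 degrees) it climbs 0.1 mm per degree, then drops 8 mm into a start. Clockwise from there it sinks 0.1 mm per degree, is down after 35 to 50 degrees, tight 12 later.
- cabinet: white sheet-metal card-drying cabinet, 160 x 240 x 120 mm (x, y, z), fixed. Origin at the centre of the underside of the box, x to its back, y to its left, z up; the vent door is in its front (-x), the plinth and pot at its -y end.
- vent_door (a joint): opening of the vent door (rad): 0 shut, 1.00 wide open (start), 0.48 half open. Upright hinge at x = -80, y = 110 mm of the cabinet; shut, the 150 mm wide door runs from there to -y, and it swings out to -x. The stay's pivot is on the door 110 mm from the hinge. The hinge is slightly stiff: the door stays where left and follows when the stay is moved.
- stay_lift (a joint): angle by which the stay is lifted at its pivot (rad): 0 lying level on the pin's shoulder, more when raised; it falls by its own weight.
- pin (a point): the upright steel pin on the cabinet's roof, 7 mm thick with a round top. This point is on its axis at the middle height of a stay lying level on it (134 mm above the desk); the pin's top is 12 mm higher. It stands at x = -45 mm, y = 60 mm of the cabinet's frame.
- hole_shut (a point): centre of the stay's hole for the shut door, nearest the door: 70 mm from the stay's pivot.
- hole_mid (a point): centre of the stay's middle hole: 98 mm from the pivot. The stay is a flat steel bar 4 mm thick and 22 mm wide with three 12 mm square holes in line; x along the bar away from the pivot, z up from it. It pivots on the door both sideways and upwards.
- hole_wide (a point): centre of the stay's outermost hole, nearest the knob: 128 mm from the pivot; over the pin at the start.
- stay_knob (a point): centre of the black ball knob, 18 mm across, on the free end of the stay, 162 mm from the pivot in line with the holes and 22 mm above the middle of the bar. Under the ball the bar is only 8 mm wide, so fingers can pass on both sides of it. x along the bar away from the pivot.
- stamp: black hand stamp, 55 x 36 x 100 mm, bystander; origin at the centre of its underside.
- cards: stack of white blank cards, 56 x 88 x 30 mm, bystander; origin at the centre of its underside.
- pencil_cup: brown cardboard pencil cup, 72 mm wide, 90 mm tall with pencils to 170 mm, bystander; origin at the centre of its underside.

How it is judged:
On the way, in this order (a step that is already met when the one before it is completed fails the run):
1. every cartridge present is in the pot (horizontal distance between each of cart1, cart2, cart3, cart4, cart5, cart6 and pot_rim below 0.034 m and z of each of cart1, cart2, cart3, cart4, cart5, cart6 in the frame of pot_rim below -0.005 m), for 0.2 s.
2. the lid has dropped into the start of the thread (top plate 1.5 to 4.6 mm over the rim, level and centred) (horizontal distance between lid and pot_rim below 0.005 m and angle between lid's own z axis and vertical below 0.05 rad and z of lid in the frame of pot_rim between -0.0175 and -0.0144 m), for 0.2 s.
3. the lid is screwed down: its top plate lies on the rim (horizontal distance between lid and pot_rim below 0.005 m and angle between lid's own z axis and vertical below 0.05 rad and z of lid in the frame of pot_rim between -0.0225 and -0.0178 m), for 0.2 s.
At the end, for the whole second after the job is handed in: Every cartridge present is inside the pot below its rim; the lid is on, level (within 0.05 rad), centred within 5 mm and screwed down with its top plate within 1.2 mm of the rim; the middle hole of the stay is over the pin (within 6 mm) with the stay lying level, the vent door half open (all of step 1 and all of step 3 and linear speed of lid below 0.01 m/s and distance between hole_mid and pin below 0.006 m and value of joint stay_lift below 0.04 rad and value of joint vent_door between 0.38 and 0.58 rad); the robot touches nothing.
It fails at once if the hand stamp is moved more than 40 mm (distance of stamp from where it was at the start of the episode above 0.04 m).
It fails at once if the stack of cards is moved more than 40 mm (distance of cards from where it was at the start of the episode above 0.04 m).
It fails at once if the pencil cup is moved more than 40 mm (distance of pencil_cup from where it was at the start of the episode above 0.04 m).
Of cart1, cart2, cart3, cart4, cart5, cart6 only 4 to 6 are there at a start; the rules pass over those that are not, and their reading is None.
At some moment in a run one of cart1, cart2, cart3, cart4, cart5, cart6, lid may be knocked a few centimetres aside while the robot is not near it.
Once in a run the grip may slacken for a moment while it holds something.
It also fails if it takes over 210 s, if anything falls off the work surface, if the arm or the gripper's body presses on something with over 40 N, if the wrist force passes 120 N, or if a joint passes its speed limit or range.

## Working session

There is one attempt and no reset: what is moved stays moved. The work goes in short steps, Python scripts to look and compute and a tool call to move; the robot and the scene stay as the last step left them, time stands still between calls to the robot, and variables do not carry over. Pictures are saved under pics/ and viewed, and the job is handed in when it is done.

Besides the shell and the picture viewer there is one more tool, called after "Emit:" in YAML: its name, and indented under it one key for each argument. step_arm: Moves the arm, as the interface text tells. Its arguments: {"type":"object","properties":{"motion":{"type":"array"},"grip":{"type":"number"},"newtons":{"type":"number"}},"required":["motion"]}

```bash
mkdir -p pics; ls; python3 - <<'E'
from cell import arm
import cv2,numpy as np
s=arm.sense();print(s);print(arm.tcp_to_grasp)
for n in ["scene","side","wrist"]:
    p,d=arm.get_image(n);cv2.imwrite(f"pics/{n}0.png",p);np.save(f"pics/{n}0.npy",d);print(n,arm.calibration(n))
E
```

```text
pics
{'clock': 0.0, 'joint_positions': array([-1.44781326e+00,  2.59316632e-01,  1.53611307e+00, -3.49395872e-05,
        1.34794474e+00, -2.02790667e-01]), 'qvel': array([-0.00040558,  0.00137867,  0.000936  ,  0.00116298,  0.00060867,
       -0.00112779]), 'effort': array([-2.11288112e-03, -4.46035767e+01, -2.90563452e+01, -6.21962645e-04,
        1.14015493e-02,  6.93624401e-06]), 'tcp_pos': array([ 0.17597269, -0.52053431,  0.23047682]), 'eef_rot': array([-6.43033981e-04,  8.12418678e-01, -5.83073836e-01, -6.16842796e-04]), 'force': array([-0.38030902, -0.4239691 , -0.51481594]), 'ft_torque': array([ 0.02259542, -0.01663685, -0.00346374]), 'gripper_width': 0.08539840247637365}
-0.0187
scene {'K': array([[413.03762799,   0.        , 279.07430724],
       [  0.        , 413.03762799, 213.62607816],
       [  0.        ,   0.        ,   1.        ]]), 'k1': -0.09168958024056689, 'R': array([[ 0.39151378,  0.92005595,  0.01462868],
       [ 0.78548946, -0.32588613, -0.52612218],
       [-0.47929456,  0.21747476, -0.85028316]]), 't': array([-0.19392172, -0.39868981,  1.43516042])}
sid
[... 284 characters left out ...]
32879907e-01, -6.76895085e-01],
       [ 6.34880548e-02, -6.73911218e-01, -7.36079437e-01]]), 't': array([0.5565756 , 0.12405845, 1.72155594])}
wrist {'K': array([[313.82757144,   0.        , 278.45597433],
       [  0.        , 313.82757144, 211.30399428],
       [  0.        ,   0.        ,   1.        ]]), 'k1': 0.013884973814161964, 'tool_from_camera': array([[ 9.99999684e-01,  4.39485596e-04,  6.61704844e-04,
         4.14933560e-05],
       [-6.01731367e-04,  9.62908176e-01,  2.69828618e-01,
        -6.73048922e-02],
       [-5.18575213e-04, -2.69828932e-01,  9.62908136e-01,
        -1.42076026e-01],
       [ 0.00000000e+00,  0.00000000e+00,  0.00000000e+00,
         1.00000000e+00]])}
```

View pics/scene0.png

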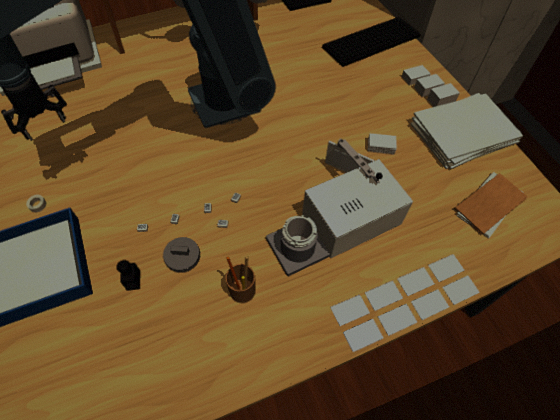

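View pics/side0.png

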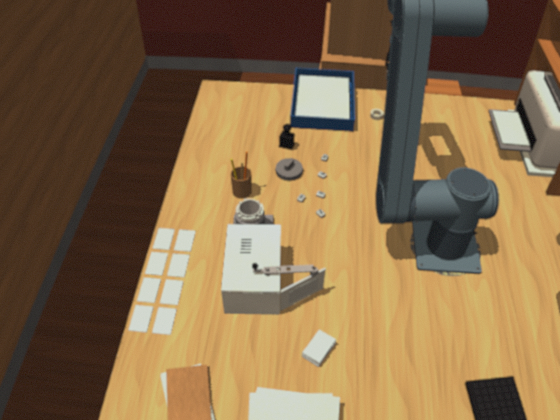

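View pics/wrist0.png

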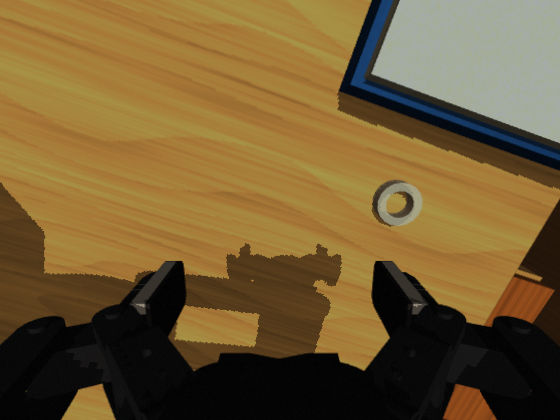

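Five cartridges are visible. Scene pixels are (142,227), (175,218), (208,208), (223,223) and (236,197). The lid is at (181,252), the pot at (298,235), and the stay runs from about (340,143) to (378,177). Next I'll measure these.

```bash
cat > h.py <<'E'
from cell import arm
import cv2,numpy as np
from scipy.spatial.transform import Rotation as Rn
def rot(q): return Rn.from_quat([q[1],q[2],q[3],q[0]]).as_matrix()
def ext(n,s=None):
    c=arm.calibration(n)
    if n=="wrist":
        s=s or arm.sense()
        T=np.eye(4);T[:3,:3]=rot(s["eef_rot"]);T[:3,3]=s["tcp_pos"]
        W=T@c["tool_from_camera"]; return c["K"],c["k1"],W
    W=np.eye(4);W[:3,:3]=c["R"].T;W[:3,3]=-c["R"].T@c["t"]
    return c["K"],c["k1"],W
def cloud(n,d,e=None):
    K,k1,W=e or ext(n)
    v,u=np.mgrid[0:d.shape[0],0:d.shape[1]]
    p=cv2.undistortPoints(np.stack([u.ravel(),v.ravel()],1).astype(np.float64)[:,None],K,np.array([k1,0,0,0.]))[:,0]
    z=d.ravel().astype(float)
    P=np.c_[p*z[:,None],z]@W[:3,:3].T+W[:3,3]
    P[z==0]=np.nan
    return P.reshape(*d.shape,3)
def proj(n,X,e=None):
    K,k1,W=e or ext(n)
    C=(np.atleast_2d(X)-W[:3,3])@W[:3,:3]
    return cv2.projectPoints(C[:,None],np.zeros(3),np.zeros(3),K,np.array([k1,0,0,0.]))[0][:,0]
def ray(n,uv,z,e=None):
    K,k1,W=e or ext(n)
    p=cv2.undistortPoints(np.array([[uv]],float),K,np.array([k1,0,0,0.]))[0,0]
    r=W[:3,:3]@np.r_[p,1]; o=W[:3,3]
    return o+r*(z-o[2])/r[2]
E
python3 - <<'E'
from h import *
for n in ["scene","side"]:
    d=np.load(f"pics/{n}0.npy");im=cv2.imread(f"pics/{n}0.png");P=cloud(n,d)
    pts=dict(scene=dict(c1=(142,227),c2=(175,218),c3=(208,208),c4=(223,223),c5=(236,197),lid=(170,255),grip=(181,249),stamp=(126,266),knob=(379,177),cup=(240,285),roof=(370,200)),
      side=dict(c1=(324,157),c2=(322,175),c3=(320,194),c4=(301,198),c5=(320,213),lid=(288,172),knob=(255,267),pivot=(320,270),roof=(250,250)))[n]
    for k,(u,v) in pts.items(): print(n,k,P[v,u].round(4))
    # roof and pot points
    m=(np.abs(P[...,2]-.12)<.006)&(P[...,0]>.2)&(np.abs(P[...,1])<.5)
    vs,us=np.where(m);q=P[m];
    r=q[(us>255) & (us<420)] if n=="scene" else q
    print(n,len(r))
    hi=(P[...,2]>.128)&(P[...,2]<.17)&(P[...,1]>-.4)&(P[...,0]>.25)&(P[...,0]<.7);print(P[hi].round(3)[::6])
E
python3 - <<'E'
import cv2
a=cv2.imread('pics/scene0.png')[110:310,120:420];cv2.imwrite('pics/s0c.png',cv2.resize(a,None,fx=2.6,fy=2.6,interpolation=2))
a=cv2.imread('pics/side0.png')[120:330,180:400];cv2.imwrite('pics/d0c.png',cv2.resize(a,None,fx=2.8,fy=2.8,interpolation=2))
E
```

```text
scene c1 [ 0.4043 -0.3806  0.01  ]
scene c2 [ 0.414  -0.2859  0.0139]
scene c3 [ 0.4177 -0.1889  0.0136]
scene c4 [ 0.4792 -0.165   0.0097]
scene c5 [ 0.4132 -0.1018  0.0143]
scene lid [ 0.526  -0.3294  0.022 ]
scene grip [ 0.5346 -0.2962  0.0479]
scene stamp [ 0.5566 -0.4324  0.0988]
scene knob [0.5917 0.2392 0.1587]
scene cup [ 0.6703 -0.1849  0.0049]
scene roof [0.6284 0.1989 0.1246]
scene 4619
[[ 0.251  0.02   0.168]
 [ 0.251  0.011  0.164]
 [ 0.25   0.014  0.158]
 [ 0.424  0.215  0.138]
 [ 0.426  0.214  0.136]
 [ 0.427  0.208  0.136]
 [ 0.434  0.223  0.136]
 [ 0.434  0.217  0.135]
 [ 0.436  0.21   0.135]
 [ 0.441  0.226  0.133]
 [ 0.444  0.215  0.137]
 [ 0.449  0.231  0.136]
 [ 0.449  0.218  0.138]
 [ 0.455  0.235  0.136]
 [ 0.453  0.222  0.136]
 [ 0.45   0.212  0.133]
 [ 0.459  0.226  0.136]
 [ 0.458  0.213  0.136]
 [ 0.464  0.23   0.135]
 [ 0.466  0.218  0.138]
 [ 0.47   0.236  0.135]
 [ 0.47   0.226  0.135]
 [ 0.471  0.216  0.136]
 [ 0.476  0.233  0.134]
 [ 0.475  0.224  0.134]
 [ 0.481  0.239  0.133]
 [ 0.483  0.228  0.136]
 [ 0.481  0.221  0.132]
 [ 0.489  0.235  0.135]
 [ 
[... 2880 characters left out ...]
34]
 [ 0.449  0.232  0.138]
 [ 0.433  0.229  0.135]
 [ 0.416  0.226  0.133]
 [ 0.58   0.25   0.141]
 [ 0.565  0.244  0.135]
 [ 0.548  0.244  0.136]
 [ 0.531  0.243  0.137]
 [ 0.507  0.239  0.135]
 [ 0.49   0.24   0.139]
 [ 0.474  0.24   0.14 ]
 [ 0.457  0.237  0.138]
 [ 0.441  0.233  0.136]
 [ 0.424  0.232  0.136]
 [ 0.589  0.249  0.133]
 [ 0.573  0.245  0.13 ]
 [ 0.553  0.246  0.134]
 [ 0.537  0.246  0.137]
 [ 0.52   0.245  0.137]
 [ 0.504  0.242  0.135]
 [ 0.487  0.245  0.142]
 [ 0.471  0.235  0.13 ]
 [ 0.454  0.233  0.128]
 [ 0.438  0.236  0.135]
 [ 0.555  0.252  0.138]
 [ 0.539  0.252  0.139]
 [ 0.523  0.249  0.137]
 [ 0.506  0.248  0.138]
 [ 0.421  0.235  0.131]
 [ 0.641  0.278  0.129]]
```

View pics/s0c.png

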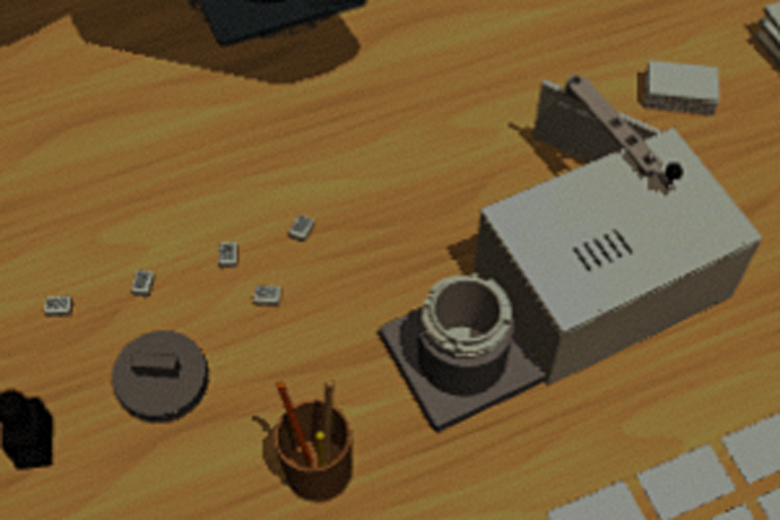

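View pics/d0c.png

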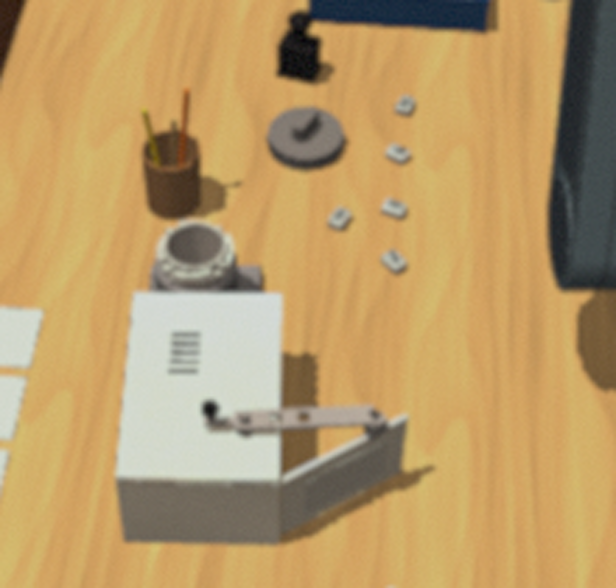

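Emit:
step_arm:
  motion:
    - {"dp": [0.03, 0.04, 0.012], "angular": [0, 0, 0]}
    - {"dp": [0.06, 0.08, 0.024], "angular": [0, 0, 0]}
    - {"dp": [0.09, 0.12, 0.035], "angular": [0, 0, 0]}
    - {"dp": [0.12, 0.16, 0.047], "angular": [0, 0, 0]}
    - {"dp": [0.15, 0.2, 0.06], "angular": [0, 0, 0]}
    - {"dp": [0.18, 0.24, 0.07], "angular": [0, 0, 0]}
    - {"dp": [0.21, 0.28, 0.08], "angular": [0, 0, 0]}
    - {"dp": [0.244, 0.32, 0.09], "angular": [0, 0, 0]}
    - {"dp": [0.244, 0.32, 0.09], "angular": [0, 0, 0]}
    - {"dp": [0.244, 0.32, 0.09], "angular": [0, 0, 0]}

```text
clock: 1.4
tcp_pos: [0.4198, -0.201, 0.3209]
eef_rot: [0.0, 0.813, -0.583, -0.0]
force: [0.7, 0.2, -0.4]
gripper_width: 0.0851
```

```bash
python3 - <<'E'
from h import *
s=arm.sense();print(s["clock"],s["tcp_pos"],s["eef_rot"],s["joint_positions"])
p,d=arm.get_image("wrist");cv2.imwrite("pics/w1.png",p);np.save("pics/w1.npy",d)
import pickle;pickle.dump(s,open("pics/w1.pkl","wb"))
E
```

```text
1.4 [ 0.41977802 -0.20101854  0.32092159] [ 2.79472014e-04  8.12722149e-01 -5.82651252e-01 -3.85185970e-04] [-6.86493214e-01  5.57133612e-02  1.56209703e+00 -6.08091845e-04
  1.52451501e+00  5.57509460e-01]
```

View pics/w1.png

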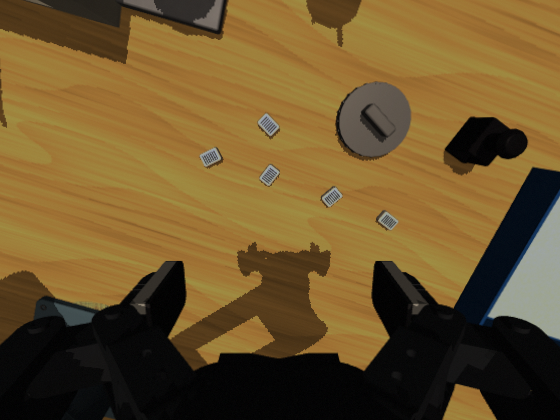

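The five cartridges are at (268,125), (211,157), (269,175), (331,197) and (387,220). The lid is at (374,120). Next I'll segment them to get poses.

```bash
cat >> h.py <<'E'
def carts(im,e,zt=0.013,vmax=262,show=False):
    h=cv2.cvtColor(im,cv2.COLOR_BGR2HSV)
    m=((h[...,1]<60)&(h[...,2]>110)).astype(np.uint8)
    m[vmax:]=0
    m=cv2.morphologyEx(m,cv2.MORPH_CLOSE,np.ones((5,5)))
    cs,_=cv2.findContours(m,cv2.RETR_EXTERNAL,cv2.CHAIN_APPROX_NONE)
    out=[]
    for c in cs:
        if cv2.contourArea(c)<40: continue
        w=np.array([ray("wrist",p,zt,e)[:2] for p in c[:,0].astype(float)])
        (cx,cy),(a,b),th=cv2.minAreaRect((w*1000).astype(np.float32))
        if a<b: a,b=b,a; th+=90
        if 20<a<40 and 12<b<30: out.append((cx,cy,a,b,(th+90)%180-90,c[:,0].mean(0)))
    return out
E
python3 - <<'E'
from h import *
import pickle
im=cv2.imread("pics/w1.png");d=np.load("pics/w1.npy");s=pickle.load(open("pics/w1.pkl","rb"));e=ext("wrist",s)
for o in carts(im,e): print(np.round(o[:5],1),o[5].round())
P=cloud("wrist",d,e)
for u,v in [(268,125),(387,220),(350,140),(378,122),(300,220)]: print(P[v,u].round(4))
# lid grip
m=(P[...,2]>.04)&(P[...,2]<.06)&(np.hypot(P[...,0]-.53,P[...,1]+.3)<.06)
q=P[m][:,:2].astype(np.float32);print("grip",cv2.minAreaRect(q*1000),np.median(P[m][:,2]))
m=(P[...,2]>.017)&(P[...,2]<.06)&(np.hypot(P[...,0]-.53,P[...,1]+.3)<.08)
print("lid",cv2.minEnclosingCircle(P[m][:,:2].astype(np.float32)*1000))
# global maps from scene/side: cylinder/pot fits
for n in ["scene","side"]:
    d=np.load(f"pics/{n}0.npy");P=cloud(n,d)
    m=(P[...,2]>.114)&(P[...,2]<.128)&(P[...,1]<.09)&(P[...,1]>-.12)&(P[...,0]>.45)&(P[...,0]<.75)
    q=P[m];print(n,len(q),cv2.minEnclosingCircle(q[:,:2].astype(np.float32)*1000) if len(q) else 0, np.median(q[:,2]))
    m=(P[...,2]>.114)&(P[...,2]<.127)&(P[...,1]<.4)&(P[...,1]>.0)&(P[...,0]>.45)&(P[...,0]<.85)
    q=P[m];print("box",cv2.minAreaRect(q[:,:2].astype(np.float32)*1000),np.median(q[:,2]))
E
```

```text
[ 403.4 -380.3   25.9   17.6   72.3] [388. 220.]
[ 410.4 -287.    25.7   18.4  -32.5] [332. 196.]
[ 411.6 -189.4   26.2   17.9  -19.8] [269. 175.]
[ 408.7 -102.    26.1   17.2  -45.6] [210. 157.]
[ 477.7 -166.4   25.2   17.4   64.4] [268. 124.]
[582.7 -51.6  31.5  28.3   4. ] [211.  15.]
[ 0.4765 -0.1668  0.0146]
[ 0.4032 -0.3791  0.0119]
[ 0.4939 -0.2793  0.0231]
[ 0.5252 -0.2985  0.0492]
[ 0.3577 -0.2575 -0.0007]
grip ((528.34765625, -299.9812927246094), (45.93548583984375, 16.492813110351562), 63.641807556152344) 0.04817795030327976
lid ((528.4964599609375, -300.2462463378906), 49.89615249633789)
scene 804 ((608.927978515625, 39.705162048339844), 92.84092712402344) 0.11892410133927273
box ((602.8909912109375, 149.67095947265625), (163.92955017089844, 306.2783203125), 3.5332016944885254) 0.11922278066734693
side 526 ((607.9308471679688, 40.79658508300781), 91.69097900390625) 0.1202295583963815
box ((589.269775390625, 149.66357421875), (188.8251190185547, 309.8262634277344), 4.625787734985352) 0.12096768468842867
```

```bash
python3 - <<'E'
from h import *
for n in ["scene","side"]:
    d=np.load(f"pics/{n}0.npy");P=cloud(n,d)
    m=(P[...,2]>.117)&(P[...,2]<.126)&(P[...,1]<.05)&(P[...,1]>-.12)&(P[...,0]>.45)&(P[...,0]<.75)
    q=P[m][:,:2];
    H=np.histogram(q[:,1],bins=np.arange(-.1,.06,.01));print(n,H[0])
    q=q[q[:,1]<.02];print(len(q),cv2.minEnclosingCircle(q.astype(np.float32)*1000))
print(ray("scene",(299,230),.12),ray("side",(250,208),.12))
E
```

```text
scene [ 0  0  0  0  0  1 30 14 13 10 14 15 28  5  0]
97 ((632.9794311523438, -5.187008857727051), 41.96101760864258)
side [ 0  0  0  0  0  1 24 15 13 10  9 16 25 17  5]
88 ((629.0768432617188, -2.7469942569732666), 43.40238952636719)
[ 0.63639689 -0.00810991  0.12      ] [ 0.62808828 -0.00080647  0.12      ]
```

Emit:
step_arm:
  motion:
    - {"dp": [0.015, 0.01, -0.04], "angular": [0, 0, 9.2]}
    - {"dp": [0.03, 0.02, -0.09], "angular": [0, 0, 18.4]}
    - {"dp": [0.045, 0.03, -0.14], "angular": [0, 0, 27.6]}
    - {"dp": [0.058, 0.0346, -0.19], "angular": [0, 0, 36.8]}
    - {"dp": [0.058, 0.0346, -0.23], "angular": [0, 0, 45.7]}
    - {"dp": [0.058, 0.0346, -0.26], "angular": [0, 0, 45.7]}
    - {"dp": [0.058, 0.0346, -0.29], "angular": [0, 0, 45.7]}
    - {"dp": [0.058, 0.0346, -0.31], "angular": [0, 0, 45.7]}
    - {"dp": [0.058, 0.0346, -0.317], "angular": [0, 0, 45.7]}
    - {"dp": [0.058, 0.0346, -0.317], "angular": [0, 0, 45.7]}
  grip: 0.2
  newtons: 40

```text
clock: 2.7
tcp_pos: [0.4775, -0.1673, 0.0041]
eef_rot: [-0.0, 0.975, -0.223, -0.0]
force: [-0.9, 0.1, 0.7]
gripper_width: 0.0512
```

Emit:
step_arm:
  motion:
    - {"dp": [0, 0, 0], "angular": [0, 0, 0]}
    - {"dp": [0, 0, 0], "angular": [0, 0, 0]}
    - {"dp": [0, 0, 0], "angular": [0, 0, 0]}
    - {"dp": [0, 0, 0.01], "angular": [0, 0, 0]}
    - {"dp": [0, 0, 0.05], "angular": [0, 0, 0]}
    - {"dp": [0, 0, 0.1], "angular": [0, 0, 0]}
    - {"dp": [0.03, 0.02, 0.15], "angular": [0, 0, 0]}
    - {"dp": [0.06, 0.05, 0.19], "angular": [0, 0, 0]}
    - {"dp": [0.1, 0.08, 0.23], "angular": [0, 0, 0]}
    - {"dp": [0.122, 0.096, 0.246], "angular": [0, 0, 0]}
  grip: -1

```text
clock: 3.95
tcp_pos: [0.6022, -0.0688, 0.254]
eef_rot: [-0.0, 0.975, -0.221, 0.003]
force: [-0.3, 0.6, -0.9]
gripper_width: 0.0188
```

```bash
python3 - <<'E'
from h import *
import pickle
s=arm.sense();print(s["clock"],s["tcp_pos"],np.abs(s["qvel"]).max(),s["gripper_width"])
p,d=arm.get_image("wrist");cv2.imwrite("pics/w2.png",p);np.save("pics/w2.npy",d)
pickle.dump(s,open("pics/w2.pkl","wb"))
P=cloud("wrist",d,ext("wrist",s))
m=(P[...,2]>.116)&(P[...,2]<.126)&(np.hypot(P[...,0]-.631,P[...,1]+.005)<.06)
q=P[m];print(len(q),np.median(q[:,2]),cv2.minEnclosingCircle(q[:,:2].astype(np.float32)*1000))
E
```

```text
3.95 [ 0.60217386 -0.06879585  0.25396991] 0.5977970441964136 0.01883522836485071
1564 0.11902666791123953 ((631.8109130859375, -4.657497406005859), 42.566749572753906)
```

View pics/w2.png

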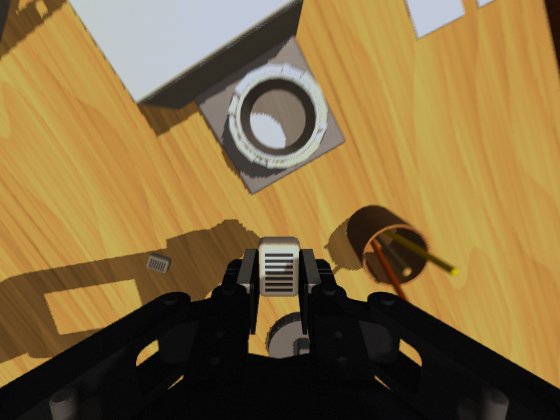

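Emit:
step_arm:
  motion:
    - {"dp": [0.02, 0.04, -0.02], "angular": [0, 0, 0]}
    - {"dp": [0.032, 0.0655, -0.04], "angular": [0, 0, 0]}
    - {"dp": [0.032, 0.0655, -0.07], "angular": [0, 0, 0]}
    - {"dp": [0.032, 0.0655, -0.1], "angular": [0, 0, 0]}
    - {"dp": [0.032, 0.0655, -0.12], "angular": [0, 0, 0]}
    - {"dp": [0.032, 0.0655, -0.127], "angular": [0, 0, 0]}
    - {"dp": [0.032, 0.0655, -0.127], "angular": [0, 0, 0]}
    - {"dp": [0.032, 0.0655, -0.127], "angular": [0, 0, 0]}
    - {"dp": [0.032, 0.0655, -0.127], "angular": [0, 0, 0]}
    - {"dp": [0.032, 0.0655, -0.127], "angular": [0, 0, 0]}

```text
clock: 5.25
tcp_pos: [0.6323, -0.005, 0.1239]
eef_rot: [-0.0, 0.975, -0.222, 0.001]
force: [-0.1, 0.7, -0.6]
gripper_width: 0.0188
```

Emit:
step_arm:
  motion:
    - {"dp": [0, 0, 0], "angular": [0, 0, 0]}
    - {"dp": [0, 0, 0], "angular": [0, 0, 0]}
    - {"dp": [0, 0, 0.03], "angular": [0, 0, 0]}
    - {"dp": [-0.015, -0.025, 0.08], "angular": [0, 0, 0]}
    - {"dp": [-0.045, -0.075, 0.1], "angular": [0, 0, 3]}
    - {"dp": [-0.076, -0.125, 0.1], "angular": [0, 0, 7.7]}
    - {"dp": [-0.106, -0.175, 0.1], "angular": [0, 0, 7.7]}
    - {"dp": [-0.137, -0.225, 0.09], "angular": [0, 0, 7.7]}
    - {"dp": [-0.167, -0.275, 0.06], "angular": [0, 0, 7.7]}
    - {"dp": [-0.2, -0.33, 0.01], "angular": [0, 0, 7.7]}
  grip: 0.2

```text
clock: 6.5
tcp_pos: [0.4405, -0.3225, 0.1471]
eef_rot: [0.001, 0.988, -0.156, 0.001]
force: [0.2, -0.1, -0.0]
gripper_width: 0.0514
```

```bash
cat > look.py <<'E'
import sys
from h import *
s=arm.sense();print(s["clock"],s["tcp_pos"].round(4),s["gripper_width"])
p,d=arm.get_image("wrist");cv2.imwrite(f"pics/{sys.argv[1]}.png",p);np.save(f"pics/{sys.argv[1]}.npy",d)
import pickle;pickle.dump(s,open(f"pics/{sys.argv[1]}.pkl","wb"))
e=ext("wrist",s)
for o in carts(p,e): print(np.round(o[:5],1),o[5].round())
E
python3 look.py w3
```

```text
6.5 [ 0.4405 -0.3225  0.1471] 0.05135746115792594
[ 409.1 -288.8   25.6   19.   -30.6] [233. 176.]
[ 410.  -193.    25.7   20.5  -21.5] [193.  63.]
```

View pics/w3.png

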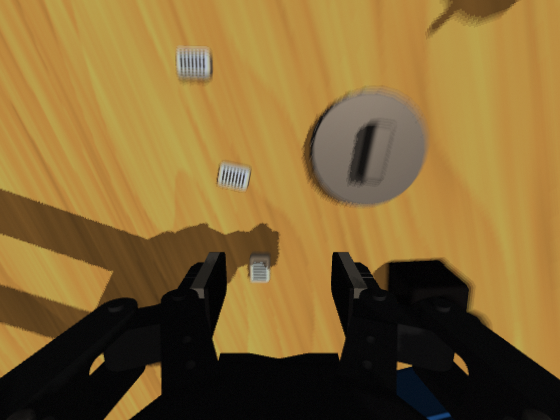

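Emit:
step_arm:
  motion:
    - {"dp": [-0.0284, -0.0454, -0.03], "angular": [0, 0, 0]}
    - {"dp": [-0.0284, -0.0454, -0.06], "angular": [0, 0, 0]}
    - {"dp": [-0.0284, -0.0454, -0.09], "angular": [0, 0, 0]}
    - {"dp": [-0.0284, -0.0454, -0.11], "angular": [0, 0, 0]}
    - {"dp": [-0.0284, -0.0454, -0.122], "angular": [0, 0, 0]}
    - {"dp": [-0.0284, -0.0454, -0.129], "angular": [0, 0, 0]}
    - {"dp": [-0.0284, -0.0454, -0.129], "angular": [0, 0, 0]}
    - {"dp": [-0.0284, -0.0454, -0.129], "angular": [0, 0, 0]}
    - {"dp": [-0.0284, -0.0454, -0.129], "angular": [0, 0, 0]}
    - {"dp": [-0.0284, -0.0454, -0.129], "angular": [0, 0, 0]}

```text
clock: 7.8
tcp_pos: [0.4128, -0.3657, 0.0181]
eef_rot: [0.0, 0.988, -0.156, 0.0]
force: [-0.2, -1.0, 0.7]
gripper_width: 0.051
```

Emit:
step_arm:
  motion:
    - {"dp": [-0.0094, -0.0146, 0], "angular": [0, 0, 0]}
    - {"dp": [-0.0094, -0.0146, -0.005], "angular": [0, 0, 0]}
    - {"dp": [-0.0094, -0.0146, -0.0142], "angular": [0, 0, 0]}
    - {"dp": [-0.0094, -0.0146, -0.0142], "angular": [0, 0, 0]}
    - {"dp": [-0.0094, -0.0146, -0.0142], "angular": [0, 0, 0]}
    - {"dp": [-0.0094, -0.0146, -0.0142], "angular": [0, 0, 0]}
    - {"dp": [-0.0094, -0.0146, -0.0142], "angular": [0, 0, 0]}
    - {"dp": [-0.0094, -0.0146, -0.0142], "angular": [0, 0, 0]}
    - {"dp": [-0.0094, -0.0146, -0.0142], "angular": [0, 0, 0]}
    - {"dp": [-0.0094, -0.0146, -0.0142], "angular": [0, 0, 0]}

```text
clock: 9.05
tcp_pos: [0.4032, -0.3801, 0.0035]
eef_rot: [0.0, 0.988, -0.156, 0.0]
force: [-0.3, 0.1, 0.8]
gripper_width: 0.0511
```

Emit:
step_arm:
  motion:
    - {"dp": [0, 0, 0], "angular": [0, 0, 0]}
    - {"dp": [0, 0, 0], "angular": [0, 0, 0]}
    - {"dp": [0, 0, 0], "angular": [0, 0, 0]}
    - {"dp": [0, 0, 0.02], "angular": [0, 0, 0]}
    - {"dp": [0, 0, 0.07], "angular": [0, 0, 0]}
    - {"dp": [0.015, 0.024, 0.12], "angular": [0, 0, 0]}
    - {"dp": [0.04, 0.066, 0.155], "angular": [0, 0, 0]}
    - {"dp": [0.07, 0.115, 0.165], "angular": [0, 0, 0]}
    - {"dp": [0.1, 0.164, 0.17], "angular": [0, 0, 0]}
    - {"dp": [0.13, 0.213, 0.17], "angular": [0, 0, 0]}
  grip: -1

```text
clock: 10.3
tcp_pos: [0.5341, -0.1657, 0.1741]
eef_rot: [0.0, 0.988, -0.156, 0.001]
force: [0.2, -0.6, 0.1]
gripper_width: 0.0185
```

Emit:
step_arm:
  motion:
    - {"dp": [0.03, 0.049, 0], "angular": [0, 0, 0]}
    - {"dp": [0.06, 0.098, 0], "angular": [0, 0, 0]}
    - {"dp": [0.09, 0.147, -0.005], "angular": [0, 0, 0]}
    - {"dp": [0.0988, 0.1621, -0.02], "angular": [0, 0, 0]}
    - {"dp": [0.0988, 0.1621, -0.04], "angular": [0, 0, 0]}
    - {"dp": [0.0988, 0.1621, -0.05], "angular": [0, 0, 0]}
    - {"dp": [0.0988, 0.1621, -0.05], "angular": [0, 0, 0]}
    - {"dp": [0.0988, 0.1621, -0.05], "angular": [0, 0, 0]}
    - {"dp": [0.0988, 0.1621, -0.05], "angular": [0, 0, 0]}
    - {"dp": [0.0988, 0.1621, -0.05], "angular": [0, 0, 0]}

```text
clock: 11.55
tcp_pos: [0.6323, -0.0053, 0.1241]
eef_rot: [0.0, 0.988, -0.156, 0.001]
force: [-0.1, 0.6, -0.2]
gripper_width: 0.0189
```

Emit:
step_arm:
  motion:
    - {"dp": [0, 0, 0], "angular": [0, 0, 0]}
    - {"dp": [0, 0, 0], "angular": [0, 0, 0]}
    - {"dp": [0, 0, 0.05], "angular": [0, 0, 9.4]}
    - {"dp": [-0.03, -0.038, 0.08], "angular": [0, 0, 18.8]}
    - {"dp": [-0.065, -0.083, 0.08], "angular": [0, 0, 28.2]}
    - {"dp": [-0.1, -0.128, 0.08], "angular": [0, 0, 37.6]}
    - {"dp": [-0.135, -0.173, 0.07], "angular": [0, 0, 47]}
    - {"dp": [-0.17, -0.218, 0.06], "angular": [0, 0, 56.4]}
    - {"dp": [-0.2, -0.255, 0.04], "angular": [0, 0, 65.8]}
    - {"dp": [-0.2216, -0.2817, 0.02], "angular": [0, 0, 75.2]}
  grip: 0.2

```text
clock: 12.8
tcp_pos: [0.4091, -0.2883, 0.1433]
eef_rot: [0.001, 0.877, 0.481, 0.0]
force: [0.6, -0.8, -0.3]
gripper_width: 0.0516
```

```bash
python3 look.py w4
```

```text
12.8 [ 0.4091 -0.2883  0.1433] 0.051592716526382795
[ 407.9 -288.6   25.8   18.7  -31.9] [279. 202.]
[ 407.7 -191.8   26.9   19.9  -18.7] [375. 142.]
[ 404.  -105.2   25.9   21.   -44.8] [470.  79.]
```

View pics/w4.png

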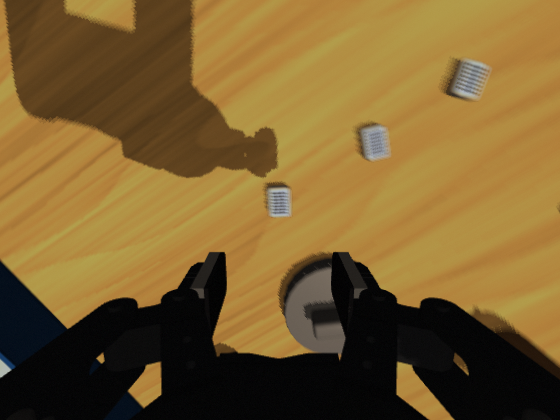

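Emit:
step_arm:
  motion:
    - {"dp": [0, 0, -0.04], "angular": [0, 0, 0]}
    - {"dp": [0, 0, -0.08], "angular": [0, 0, 0]}
    - {"dp": [0, 0, -0.11], "angular": [0, 0, 0]}
    - {"dp": [0, 0, -0.13], "angular": [0, 0, 0]}
    - {"dp": [0, 0, -0.139], "angular": [0, 0, 0]}
    - {"dp": [0, 0, -0.139], "angular": [0, 0, 0]}
    - {"dp": [0, 0, -0.139], "angular": [0, 0, 0]}
    - {"dp": [0, 0, -0.139], "angular": [0, 0, 0]}
    - {"dp": [0, 0, -0.139], "angular": [0, 0, 0]}
    - {"dp": [0, 0, -0.139], "angular": [0, 0, 0]}

```text
clock: 14.1
tcp_pos: [0.4105, -0.2868, 0.0047]
eef_rot: [0.0, 0.878, 0.479, 0.0]
force: [-0.4, 0.4, -0.2]
gripper_width: 0.0514
```

Emit:
step_arm:
  motion:
    - {"dp": [0, 0, 0], "angular": [0, 0, 0]}
    - {"dp": [0, 0, 0], "angular": [0, 0, 0]}
    - {"dp": [0, 0, 0], "angular": [0, 0, 0]}
    - {"dp": [0, 0, 0.02], "angular": [0, 0, 0]}
    - {"dp": [0, 0, 0.07], "angular": [0, 0, 0]}
    - {"dp": [0.02, 0.025, 0.12], "angular": [0, 0, 0]}
    - {"dp": [0.05, 0.064, 0.155], "angular": [0, 0, 0]}
    - {"dp": [0.08, 0.102, 0.165], "angular": [0, 0, 0]}
    - {"dp": [0.115, 0.146, 0.17], "angular": [0, 0, 0]}
    - {"dp": [0.15, 0.191, 0.17], "angular": [0, 0, 0]}
  grip: -1

```text
clock: 15.35
tcp_pos: [0.5615, -0.0945, 0.175]
eef_rot: [0.001, 0.878, 0.479, 0.0]
force: [-0.3, -1.0, 0.1]
gripper_width: 0.0186
```

Emit:
step_arm:
  motion:
    - {"dp": [0.035, 0.045, 0], "angular": [0, 0, 0]}
    - {"dp": [0.0716, 0.0907, -0.005], "angular": [0, 0, 0]}
    - {"dp": [0.0716, 0.0907, -0.02], "angular": [0, 0, 0]}
    - {"dp": [0.0716, 0.0907, -0.04], "angular": [0, 0, 0]}
    - {"dp": [0.0716, 0.0907, -0.05], "angular": [0, 0, 0]}
    - {"dp": [0.0716, 0.0907, -0.05], "angular": [0, 0, 0]}
    - {"dp": [0.0716, 0.0907, -0.05], "angular": [0, 0, 0]}
    - {"dp": [0.0716, 0.0907, -0.05], "angular": [0, 0, 0]}
    - {"dp": [0.0716, 0.0907, -0.05], "angular": [0, 0, 0]}
    - {"dp": [0.0716, 0.0907, -0.05], "angular": [0, 0, 0]}

```text
clock: 16.6
tcp_pos: [0.6321, -0.005, 0.1248]
eef_rot: [0.0, 0.878, 0.479, 0.0]
force: [-0.2, -1.0, 0.6]
gripper_width: 0.0188
```

Emit:
step_arm:
  motion:
    - {"dp": [0, 0, 0], "angular": [0, 0, 0]}
    - {"dp": [0, 0, 0], "angular": [0, 0, 0]}
    - {"dp": [0, 0, 0.05], "angular": [0, 0, 0]}
    - {"dp": [-0.03, -0.025, 0.08], "angular": [0, 0, 6]}
    - {"dp": [-0.07, -0.058, 0.08], "angular": [0, 0, 13]}
    - {"dp": [-0.11, -0.092, 0.08], "angular": [0, 0, 13]}
    - {"dp": [-0.15, -0.125, 0.07], "angular": [0, 0, 13]}
    - {"dp": [-0.19, -0.159, 0.05], "angular": [0, 0, 13]}
    - {"dp": [-0.2205, -0.1844, 0.02], "angular": [0, 0, 13]}
    - {"dp": [-0.2205, -0.1844, 0], "angular": [0, 0, 13]}
  grip: 0.2

```text
clock: 17.85
tcp_pos: [0.4093, -0.1906, 0.1236]
eef_rot: [-0.0, 0.819, 0.574, -0.0]
force: [-0.3, 0.3, 0.3]
gripper_width: 0.0511
```

```bash
python3 look.py w5
```

```text
17.85 [ 0.4093 -0.1906  0.1236] 0.051079211211609334
[ 411.1 -188.9   25.1   16.9  -19.9] [282. 210.]
[ 408.2 -101.9   25.7   17.4  -46. ] [382. 172.]
```

View pics/w5.png

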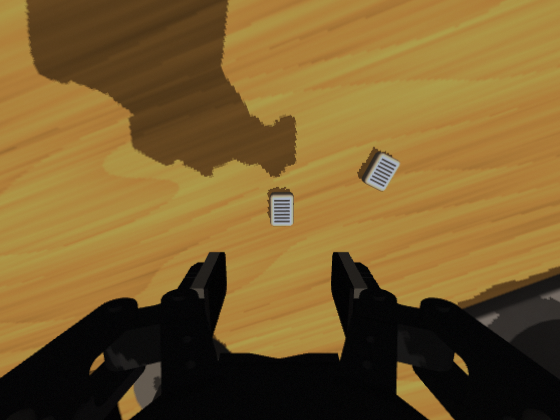

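Emit:
step_arm:
  motion:
    - {"dp": [0, 0, -0.04], "angular": [0, 0, 0]}
    - {"dp": [0, 0, -0.08], "angular": [0, 0, 0]}
    - {"dp": [0, 0, -0.105], "angular": [0, 0, 0]}
    - {"dp": [0, 0, -0.12], "angular": [0, 0, 0]}
    - {"dp": [0, 0, -0.12], "angular": [0, 0, 0]}
    - {"dp": [0, 0, -0.12], "angular": [0, 0, 0]}
    - {"dp": [0, 0, -0.12], "angular": [0, 0, 0]}
    - {"dp": [0, 0, -0.12], "angular": [0, 0, 0]}
    - {"dp": [0, 0, -0.12], "angular": [0, 0, 0]}
    - {"dp": [0, 0, -0.12], "angular": [0, 0, 0]}

```text
clock: 19.15
tcp_pos: [0.4115, -0.1895, 0.0046]
eef_rot: [0.0, 0.818, 0.575, 0.0]
force: [-0.0, 0.1, 0.3]
gripper_width: 0.051
```

Emit:
step_arm:
  motion:
    - {"dp": [0, 0, 0], "angular": [0, 0, 0]}
    - {"dp": [0, 0, 0], "angular": [0, 0, 0]}
    - {"dp": [0, 0, 0], "angular": [0, 0, 0]}
    - {"dp": [0, 0, 0.02], "angular": [0, 0, 0]}
    - {"dp": [0, 0, 0.07], "angular": [0, 0, 0]}
    - {"dp": [0.025, 0.021, 0.12], "angular": [0, 0, 0]}
    - {"dp": [0.06, 0.05, 0.155], "angular": [0, 0, 0]}
    - {"dp": [0.1, 0.084, 0.165], "angular": [0, 0, 0]}
    - {"dp": [0.14, 0.117, 0.17], "angular": [0, 0, 0]}
    - {"dp": [0.18, 0.15, 0.17], "angular": [0, 0, 0]}
  grip: -1

```text
clock: 20.4
tcp_pos: [0.5929, -0.0382, 0.175]
eef_rot: [0.001, 0.818, 0.576, 0.0]
force: [-0.1, -0.7, -0.5]
gripper_width: 0.0188
```

Emit:
step_arm:
  motion:
    - {"dp": [0.02, 0.017, 0], "angular": [0, 0, 0]}
    - {"dp": [0.0405, 0.0344, -0.005], "angular": [0, 0, 0]}
    - {"dp": [0.0405, 0.0344, -0.02], "angular": [0, 0, 0]}
    - {"dp": [0.0405, 0.0344, -0.04], "angular": [0, 0, 0]}
    - {"dp": [0.0405, 0.0344, -0.05], "angular": [0, 0, 0]}
    - {"dp": [0.0405, 0.0344, -0.05], "angular": [0, 0, 0]}
    - {"dp": [0.0405, 0.0344, -0.05], "angular": [0, 0, 0]}
    - {"dp": [0.0405, 0.0344, -0.05], "angular": [0, 0, 0]}
    - {"dp": [0.0405, 0.0344, -0.05], "angular": [0, 0, 0]}
    - {"dp": [0.0405, 0.0344, -0.05], "angular": [0, 0, 0]}

```text
clock: 21.65
tcp_pos: [0.6321, -0.005, 0.1248]
eef_rot: [0.0, 0.818, 0.575, 0.0]
force: [0.7, -0.3, -0.3]
gripper_width: 0.0186
```

Emit:
step_arm:
  motion:
    - {"dp": [0, 0, 0], "angular": [0, 0, 0]}
    - {"dp": [0, 0, 0], "angular": [0, 0, 0]}
    - {"dp": [0, 0, 0.05], "angular": [0, 0, 0]}
    - {"dp": [-0.035, -0.015, 0.08], "angular": [0, 0, -8]}
    - {"dp": [-0.08, -0.035, 0.08], "angular": [0, 0, -16]}
    - {"dp": [-0.125, -0.055, 0.08], "angular": [0, 0, -25.8]}
    - {"dp": [-0.17, -0.075, 0.07], "angular": [0, 0, -25.8]}
    - {"dp": [-0.205, -0.09, 0.05], "angular": [0, 0, -25.8]}
    - {"dp": [-0.2233, -0.097, 0.02], "angular": [0, 0, -25.8]}
    - {"dp": [-0.2233, -0.097, 0], "angular": [0, 0, -25.8]}
  grip: 0.2

```text
clock: 22.9
tcp_pos: [0.407, -0.1021, 0.1237]
eef_rot: [-0.0, 0.926, 0.378, -0.0]
force: [0.6, 0.1, -0.2]
gripper_width: 0.051
```

```bash
python3 look.py w6
```

```text
22.9 [ 0.407  -0.1021  0.1237] 0.05103425338540579
[ 408.9 -101.2   25.1   16.9  -45.6] [282. 209.]
```

View pics/w6.png

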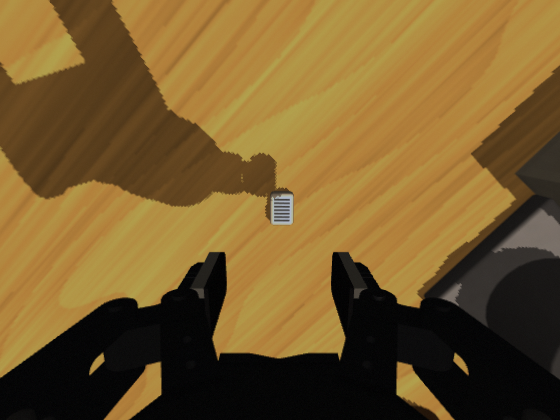

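Emit:
step_arm:
  motion:
    - {"dp": [0, 0, -0.04], "angular": [0, 0, 0]}
    - {"dp": [0, 0, -0.08], "angular": [0, 0, 0]}
    - {"dp": [0, 0, -0.105], "angular": [0, 0, 0]}
    - {"dp": [0, 0, -0.12], "angular": [0, 0, 0]}
    - {"dp": [0, 0, -0.12], "angular": [0, 0, 0]}
    - {"dp": [0, 0, -0.12], "angular": [0, 0, 0]}
    - {"dp": [0, 0, -0.12], "angular": [0, 0, 0]}
    - {"dp": [0, 0, -0.12], "angular": [0, 0, 0]}
    - {"dp": [0, 0, -0.12], "angular": [0, 0, 0]}
    - {"dp": [0, 0, -0.12], "angular": [0, 0, 0]}

```text
clock: 24.2
tcp_pos: [0.4087, -0.102, 0.0046]
eef_rot: [0.0, 0.926, 0.378, 0.0]
force: [-0.0, 0.4, -0.1]
gripper_width: 0.051
```

Emit:
step_arm:
  motion:
    - {"dp": [0, 0, 0], "angular": [0, 0, 0]}
    - {"dp": [0, 0, 0], "angular": [0, 0, 0]}
    - {"dp": [0, 0, 0], "angular": [0, 0, 0]}
    - {"dp": [0, 0, 0.02], "angular": [0, 0, 0]}
    - {"dp": [0, 0, 0.07], "angular": [0, 0, 0]}
    - {"dp": [0.025, 0.011, 0.12], "angular": [0, 0, 0]}
    - {"dp": [0.06, 0.026, 0.155], "angular": [0, 0, 0]}
    - {"dp": [0.1, 0.044, 0.165], "angular": [0, 0, 0]}
    - {"dp": [0.14, 0.061, 0.17], "angular": [0, 0, 0]}
    - {"dp": [0.18, 0.078, 0.17], "angular": [0, 0, 0]}
  grip: -1

```text
clock: 25.45
tcp_pos: [0.5901, -0.0234, 0.1748]
eef_rot: [0.0, 0.926, 0.378, 0.0]
force: [0.7, 0.2, -0.1]
gripper_width: 0.019
```

Emit:
step_arm:
  motion:
    - {"dp": [0.02, 0.009, 0], "angular": [0, 0, 0]}
    - {"dp": [0.0433, 0.019, -0.005], "angular": [0, 0, 0]}
    - {"dp": [0.0433, 0.019, -0.02], "angular": [0, 0, 0]}
    - {"dp": [0.0433, 0.019, -0.04], "angular": [0, 0, 0]}
    - {"dp": [0.0433, 0.019, -0.05], "angular": [0, 0, 0]}
    - {"dp": [0.0433, 0.019, -0.05], "angular": [0, 0, 0]}
    - {"dp": [0.0433, 0.019, -0.05], "angular": [0, 0, 0]}
    - {"dp": [0.0433, 0.019, -0.05], "angular": [0, 0, 0]}
    - {"dp": [0.0433, 0.019, -0.05], "angular": [0, 0, 0]}
    - {"dp": [0.0433, 0.019, -0.05], "angular": [0, 0, 0]}

```text
clock: 26.7
tcp_pos: [0.6321, -0.005, 0.1247]
eef_rot: [0.0, 0.926, 0.378, 0.0]
force: [-0.3, -0.8, 0.1]
gripper_width: 0.0186
```

Emit:
step_arm:
  motion:
    - {"dp": [0, 0, 0], "angular": [0, 0, 0]}
    - {"dp": [0, 0, 0], "angular": [0, 0, 0]}
    - {"dp": [0, 0, 0.03], "angular": [0, 0, 0]}
    - {"dp": [0, 0, 0.08], "angular": [0, 0, 0]}
    - {"dp": [0, 0, 0.12], "angular": [0, 0, 0]}
    - {"dp": [0.0, 0.0, 0.16], "angular": [0, 0, 0]}
    - {"dp": [0.02, -0.02, 0.18], "angular": [0, 0, 0]}
    - {"dp": [0.02, -0.02, 0.18], "angular": [0, 0, 0]}
    - {"dp": [0.02, -0.02, 0.18], "angular": [0, 0, 0]}
    - {"dp": [0.02, -0.02, 0.18], "angular": [0, 0, 0]}
  grip: 0.2

```text
clock: 27.95
tcp_pos: [0.6511, -0.0244, 0.3031]
eef_rot: [-0.001, 0.926, 0.379, -0.001]
force: [0.1, -0.7, 0.1]
gripper_width: 0.0512
```

```bash
python3 look.py w7; python3 - <<'E'
from h import *
for n in ["scene","side"]:
    p,d=arm.get_image(n);cv2.imwrite(f"pics/{n}7.png",p);np.save(f"pics/{n}7.npy",d)
E
```

```text
27.95 [ 0.6511 -0.0244  0.3031] 0.05118461295094416
[817.3 301.5  35.1  14.4 -31.6] [556.  82.]
```

View pics/w7.png

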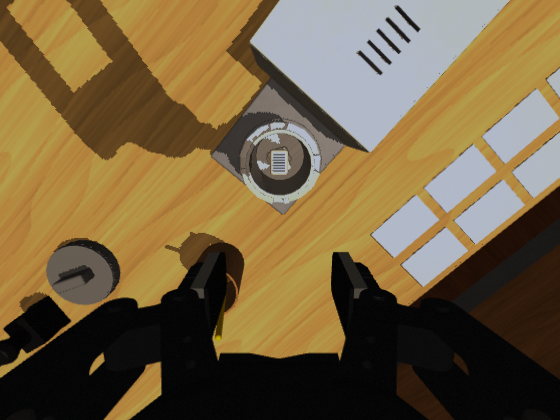

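View pics/scene7.png

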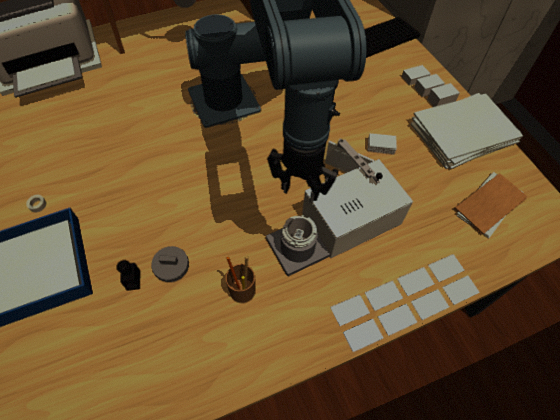

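View pics/side7.png

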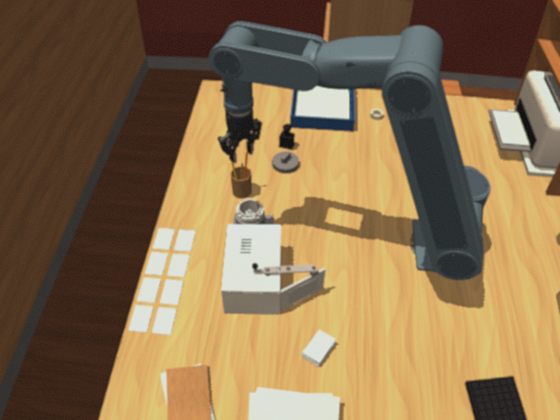

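All five cartridges are off the desk. The lid has been knocked aside: it was at scene (181,252) and is now at (171,264). I'll zoom into the pot and re-measure the pot, the lid and the stay.

```bash
python3 - <<'E'
from h import *
import pickle
im=cv2.imread("pics/w7.png");d=np.load("pics/w7.npy");s=pickle.load(open("pics/w7.pkl","rb"));e=ext("wrist",s);P=cloud("wrist",d,e)
a=cv2.resize(im[100:220,210:350],None,fx=5,fy=5,interpolation=2);cv2.imwrite("pics/w7c.png",a)
m=(P[...,2]>.113)&(P[...,2]<.126)&(np.hypot(P[...,0]-.631,P[...,1]+.005)<.06)
q=P[m];print(len(q),np.median(q[:,2]),cv2.minEnclosingCircle(q[:,:2].astype(np.float32)*1000))
print("in-pot z",P[140:185:5,262:300:6,2].round(3))
m=(P[...,2]>.04)&(P[...,2]<.06)&(np.hypot(P[...,0]-.54,P[...,1]+.33)<.08)
q=P[m][:,:2].astype(np.float32);print("grip",len(q),cv2.minAreaRect(q*1000) if len(q) else 0)
for n in ["scene","side"]:
    d=np.load(f"pics/{n}7.npy");P=cloud(n,d)
    m=(P[...,2]>.035)&(P[...,2]<.06)&(np.hypot(P[...,0]-.54,P[...,1]+.33)<.08)
    q=P[m][:,:2].astype(np.float32);print(n,"grip",len(q),cv2.minAreaRect(q*1000) if len(q) else 0)
    m=(P[...,2]>.014)&(P[...,2]<.06)&(np.hypot(P[...,0]-.54,P[...,1]+.33)<.09)
    q=P[m][:,:2].astype(np.float32);print(n,"lid",len(q),cv2.minEnclosingCircle(q*1000))
E
```

```text
1553 0.11769074371849686 ((631.441162109375, -4.827481746673584), 43.0604362487793)
in-pot z [[0.024 0.025 0.025 0.027 0.024 0.024 0.033]
 [0.024 0.026 0.025 0.024 0.025 0.025 0.024]
 [0.023 0.024 0.093 0.093 0.092 0.024 0.025]
 [0.024 0.079 0.095 0.093 0.094 0.024 0.024]
 [0.025 0.052 0.095 0.095 0.094 0.025 0.023]
 [0.025 0.024 0.096 0.094 0.095 0.025 0.025]
 [0.024 0.024 0.094 0.095   nan 0.026 0.024]
 [0.043 0.024 0.023 0.026 0.024 0.024 0.051]
 [0.072 0.047 0.033 0.028 0.033 0.052 0.077]]
grip 407 ((544.2085571289062, -335.9729309082031), (46.61922073364258, 16.465192794799805), 63.91486358642578)
scene grip 123 ((546.0211791992188, -337.3720397949219), (43.54756164550781, 15.93032169342041), 65.5728988647461)
scene lid 990 ((541.7716064453125, -355.0898742675781), 65.57274627685547)
side grip 67 ((542.9954833984375, -333.0960998535156), (59.16769027709961, 20.992528915405273), 62.97341537475586)
side lid 459 ((540.2091064453125, -349.873046875), 70.130126953125)
```

View pics/w7c.png

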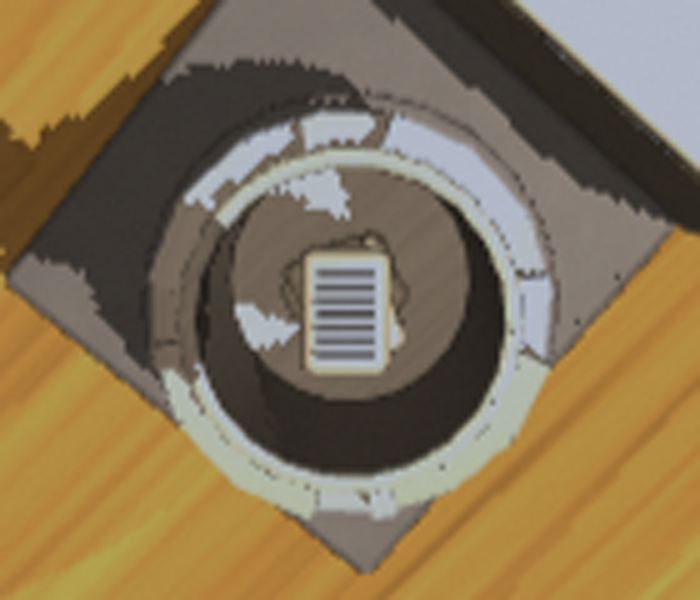

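Emit:
step_arm:
  motion:
    - {"dp": [-0.04, -0.03, 0], "angular": [0, 0, -10]}
    - {"dp": [-0.08, -0.07, 0], "angular": [0, 0, -20]}
    - {"dp": [-0.1, -0.12, 0], "angular": [0, 0, -30]}
    - {"dp": [-0.108, -0.17, 0], "angular": [0, 0, -40]}
    - {"dp": [-0.108, -0.22, -0.02], "angular": [0, 0, -50]}
    - {"dp": [-0.108, -0.27, -0.04], "angular": [0, 0, -60]}
    - {"dp": [-0.108, -0.3, -0.08], "angular": [0, 0, -70.5]}
    - {"dp": [-0.108, -0.311, -0.1], "angular": [0, 0, -70.5]}
    - {"dp": [-0.108, -0.311, -0.1], "angular": [0, 0, -70.5]}
    - {"dp": [-0.108, -0.311, -0.1], "angular": [0, 0, -70.5]}

```text
clock: 29.35
tcp_pos: [0.5448, -0.335, 0.206]
eef_rot: [0.0, 0.975, -0.224, 0.001]
force: [1.0, 0.2, 0.5]
gripper_width: 0.0508
```

```bash
python3 look.py w8; python3 - <<'E'
from h import *
import pickle
im=cv2.imread("pics/w8.png");d=np.load("pics/w8.npy");s=pickle.load(open("pics/w8.pkl","rb"));e=ext("wrist",s);P=cloud("wrist",d,e)
m=(P[...,2]>.04)&(P[...,2]<.06)&(np.hypot(P[...,0]-.544,P[...,1]+.336)<.05)
q=P[m][:,:2].astype(np.float32);print("grip",len(q),cv2.minAreaRect(q*1000))
m=(P[...,2]>.015)&(P[...,2]<.03)&(np.hypot(P[...,0]-.544,P[...,1]+.336)<.06)
q=P[m][:,:2].astype(np.float32);print("lid",len(q),cv2.minEnclosingCircle(q*1000),np.median(P[m][:,2]))
d=np.load("pics/scene7.npy");P=cloud("scene",d)
m=(P[...,2]>.02)&(np.hypot(P[...,0]-.557,P[...,1]+.432)<.06)
q=P[m];print("stamp",q.min(0),q.max(0))
E
```

```text
29.35 [ 0.5448 -0.335   0.206 ] 0.05083861062568728
grip 746 ((544.3388061523438, -336.6599426269531), (45.35237121582031, 15.806354522705078), 63.814186096191406)
lid 5635 ((544.02978515625, -335.960205078125), 49.213008880615234) 0.022526618236788476
stamp [ 0.52447524 -0.46451484  0.02006392] [ 0.57763474 -0.37268457  0.10262208]
```

View pics/w8.png

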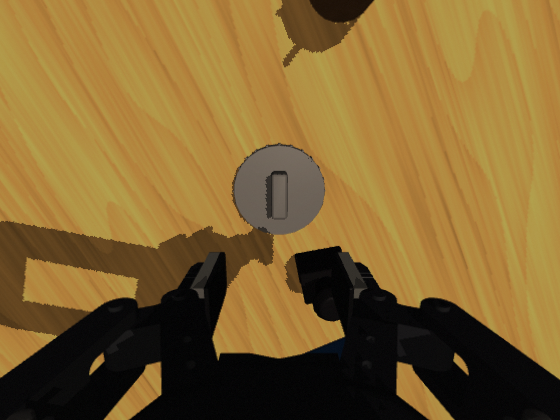

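Emit:
step_arm:
  motion:
    - {"dp": [0, 0, -0.04], "angular": [0, 0, 0]}
    - {"dp": [0, 0, -0.08], "angular": [0, 0, 0]}
    - {"dp": [0, 0, -0.12], "angular": [0, 0, 0]}
    - {"dp": [0, 0, -0.15], "angular": [0, 0, 0]}
    - {"dp": [0, 0, -0.168], "angular": [0, 0, 0]}
    - {"dp": [0, 0, -0.177], "angular": [0, 0, 0]}
    - {"dp": [0, 0, -0.177], "angular": [0, 0, 0]}
    - {"dp": [0, 0, -0.177], "angular": [0, 0, 0]}
    - {"dp": [0, 0, -0.177], "angular": [0, 0, 0]}
    - {"dp": [0, 0, -0.177], "angular": [0, 0, 0]}

```text
clock: 30.65
tcp_pos: [0.5442, -0.3363, 0.028]
eef_rot: [0.0, 0.974, -0.225, 0.0]
force: [0.7, 0.2, -1.2]
gripper_width: 0.051
```

Emit:
step_arm:
  motion:
    - {"dp": [0, 0, 0], "angular": [0, 0, 0]}
    - {"dp": [0, 0, 0], "angular": [0, 0, 0]}
    - {"dp": [0, 0, 0], "angular": [0, 0, 0]}
    - {"dp": [0, 0, 0], "angular": [0, 0, 0]}
    - {"dp": [0, 0, 0.02], "angular": [0, 0, 0]}
    - {"dp": [0, 0, 0.06], "angular": [0, 0, 0]}
    - {"dp": [0, 0, 0.11], "angular": [0, 0, 0]}
    - {"dp": [0, 0, 0.16], "angular": [0, 0, 0]}
    - {"dp": [0, 0.02, 0.2], "angular": [0, 0, 0]}
    - {"dp": [0, 0.05, 0.22], "angular": [0, 0, 0]}
  grip: -1
  newtons: 100

```text
clock: 31.9
tcp_pos: [0.5444, -0.2866, 0.2495]
eef_rot: [0.001, 0.974, -0.226, 0.001]
force: [-0.2, 1.0, -2.4]
gripper_width: 0.014
```

Emit:
step_arm:
  motion:
    - {"dp": [0.0, 0.04, 0], "angular": [0, 0, 0]}
    - {"dp": [0.0, 0.08, 0], "angular": [0, 0, 0]}
    - {"dp": [0.01, 0.12, 0], "angular": [0, 0, 0]}
    - {"dp": [0.03, 0.16, 0], "angular": [0, 0, 0]}
    - {"dp": [0.05, 0.2, 0], "angular": [0, 0, 0]}
    - {"dp": [0.07, 0.24, 0], "angular": [0, 0, 0]}
    - {"dp": [0.082, 0.27, -0.02], "angular": [0, 0, 0]}
    - {"dp": [0.0875, 0.2812, -0.05], "angular": [0, 0, 0]}
    - {"dp": [0.0875, 0.2812, -0.07], "angular": [0, 0, 0]}
    - {"dp": [0.0875, 0.2812, -0.07], "angular": [0, 0, 0]}

```text
clock: 33.15
tcp_pos: [0.6298, -0.0042, 0.1746]
eef_rot: [0.0, 0.974, -0.225, -0.003]
force: [-0.9, -0.3, -0.8]
gripper_width: 0.0141
```

```bash
python3 look.py w9; python3 - <<'E'
from h import *
for n in ["scene","side"]:
    p,d=arm.get_image(n);cv2.imwrite(f"pics/{n}9.png",p);np.save(f"pics/{n}9.npy",d)
    print(proj(n,[[.6315,-.0048,.119]]))
a=cv2.imread("pics/scene9.png")[150:300,200:400];b=cv2.imread("pics/side9.png")[130:280,170:370]
cv2.imwrite("pics/c9.png",cv2.resize(np.hstack([a,b]),None,fx=2,fy=2,interpolation=2))
E
```

```text
33.15 [ 0.6298 -0.0042  0.1746] 0.014123148820884267
[[299.37093467 228.17511539]]
[[249.07099684 207.19715561]]
```

View pics/w9.png

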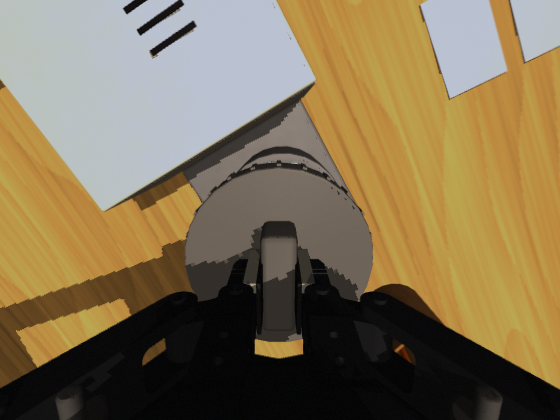

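View pics/c9.png

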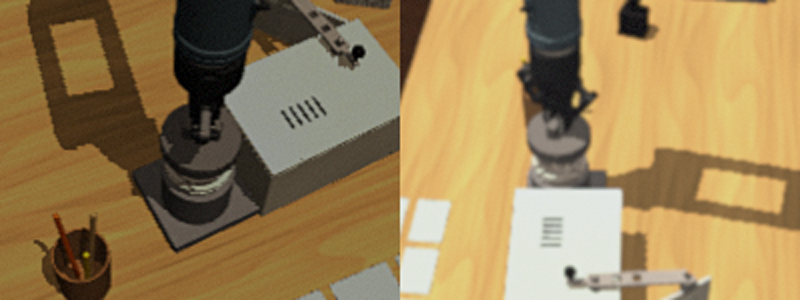

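```bash
python3 - <<'E'
from h import *
import pickle
from scipy.optimize import least_squares
d=np.load("pics/w9.npy");s=pickle.load(open("pics/w9.pkl","rb"));e=ext("wrist",s);P=cloud("wrist",d,e)
im=cv2.imread("pics/w9.png")
z=P[...,2]
m=(np.abs(z-.170)<.008)&(np.hypot(P[...,0]-.63,P[...,1]+.004)<.06)
v,u=np.where(m);print(m.sum(),np.median(z[m]))
q=P[m][:,:2]
A=np.c_[P[m][:,:2]-[.63,-.004],np.ones(len(q))];r=np.abs(z[m]-np.median(z[m]))<.003;c,*_=np.linalg.lstsq(A[r],z[m][r],rcond=None);print("plane",c)
# outer boundary points per angle
ctr=np.array([.6298,-.0042])
a=np.arctan2(*(q-ctr).T[::-1]);R=np.hypot(*(q-ctr).T);pts=[]
for t in np.arange(-3.14,3.14,.1):
    k=(np.abs(a-t)<.05)
    if k.sum()>5: pts.append(np.r_[t,q[k][R[k].argmax()],R[k].max()])
pts=np.array(pts);print(np.round(pts[:,[0,3]],3).tolist())
g=pts[pts[:,3]>.044][:,1:3]
f=least_squares(lambda x:np.hypot(*(g-x[:2]).T)-.0485,ctr,loss="soft_l1",f_scale=.001);print(f.x,len(g))
E
```

```text
15984 0.16925621547028746
plane [-0.00621835  0.0003293   0.16928166]
[[-3.14, 0.049], [-3.04, 0.046], [-2.34, 0.048], [-2.24, 0.049], [-2.14, 0.049], [-2.04, 0.049], [-1.94, 0.049], [-1.84, 0.049], [-1.74, 0.048], [-1.04, 0.043], [-0.94, 0.048], [-0.84, 0.047], [-0.74, 0.048], [-0.64, 0.047], [-0.54, 0.047], [-0.44, 0.047], [-0.34, 0.047], [-0.24, 0.049], [-0.14, 0.048], [-0.04, 0.047], [0.06, 0.048], [0.16, 0.047], [0.26, 0.047], [0.36, 0.048], [0.46, 0.048], [0.56, 0.049], [0.66, 0.049], [0.76, 0.047], [0.86, 0.049], [0.96, 0.048], [1.06, 0.048], [1.16, 0.049], [1.26, 0.048], [1.36, 0.049], [1.46, 0.049], [1.56, 0.048], [1.66, 0.049], [1.76, 0.048], [1.86, 0.049], [1.96, 0.049], [2.06, 0.049], [2.16, 0.05], [2.26, 0.048], [2.36, 0.049], [2.46, 0.05], [2.56, 0.049], [2.66, 0.048], [2.76, 0.049], [2.86, 0.048], [2.96, 0.049], [3.06, 0.049]]
[ 0.62918216 -0.00400532] 50
```

Emit:
step_arm:
  motion:
    - {"dp": [0, 0, -0.01], "angular": [0, 0, 0]}
    - {"dp": [0, 0, -0.02], "angular": [0, 0, 0]}
    - {"dp": [0, 0, -0.025], "angular": [0, 0, 0]}
    - {"dp": [0, 0, -0.028], "angular": [0, 0, 0]}
    - {"dp": [0, 0, -0.03], "angular": [0, 0, 0]}
    - {"dp": [0, 0, -0.031], "angular": [0, 0, 0]}
    - {"dp": [0, 0, -0.032], "angular": [0, 0, 0]}
    - {"dp": [0, 0, -0.033], "angular": [0, 0, 0]}
    - {"dp": [0, 0, -0.034], "angular": [0, 0, 0]}
    - {"dp": [0, 0, -0.034], "angular": [0, 0, 0]}

```text
clock: 34.55
tcp_pos: [0.6314, -0.0048, 0.1433]
eef_rot: [0.0, 0.974, -0.225, -0.0]
force: [0.2, -0.0, -1.8]
gripper_width: 0.0135
```

Emit:
step_arm:
  motion:
    - {"dp": [0, 0, -0.0005], "angular": [0, 0, 0]}
    - {"dp": [0, 0, -0.001], "angular": [0, 0, 0]}
    - {"dp": [0, 0, -0.0015], "angular": [0, 0, 0]}
    - {"dp": [0, 0, -0.002], "angular": [0, 0, 0]}
    - {"dp": [0, 0, -0.0025], "angular": [0, 0, 0]}
    - {"dp": [0, 0, -0.003], "angular": [0, 0, 0]}
    - {"dp": [0, 0, -0.003], "angular": [0, 0, 0]}
    - {"dp": [0, 0, -0.003], "angular": [0, 0, 0]}
    - {"dp": [0, 0, -0.003], "angular": [0, 0, 0]}
    - {"dp": [0, 0, -0.003], "angular": [0, 0, 0]}

```text
clock: 35.8
tcp_pos: [0.6315, -0.0048, 0.1405]
eef_rot: [-0.0, 0.974, -0.225, 0.0]
force: [0.6, -0.5, -1.3]
gripper_width: 0.0138
```

Emit:
step_arm:
  motion:
    - {"dp": [0, 0, -0.0005], "angular": [0, 0, 0]}
    - {"dp": [0, 0, -0.001], "angular": [0, 0, 0]}
    - {"dp": [0, 0, -0.0015], "angular": [0, 0, 0]}
    - {"dp": [0, 0, -0.002], "angular": [0, 0, 0]}
    - {"dp": [0, 0, -0.0025], "angular": [0, 0, 0]}
    - {"dp": [0, 0, -0.003], "angular": [0, 0, 0]}
    - {"dp": [0, 0, -0.003], "angular": [0, 0, 0]}
    - {"dp": [0, 0, -0.003], "angular": [0, 0, 0]}
    - {"dp": [0, 0, -0.003], "angular": [0, 0, 0]}
    - {"dp": [0, 0, -0.003], "angular": [0, 0, 0]}

```text
clock: 37.05
tcp_pos: [0.6315, -0.0048, 0.1375]
eef_rot: [0.0, 0.974, -0.225, 0.0]
force: [0.7, -0.3, -2.2]
gripper_width: 0.014
```

Emit:
step_arm:
  motion:
    - {"dp": [0, 0, -0.0005], "angular": [0, 0, 0]}
    - {"dp": [0, 0, -0.001], "angular": [0, 0, 0]}
    - {"dp": [0, 0, -0.0015], "angular": [0, 0, 0]}
    - {"dp": [0, 0, -0.002], "angular": [0, 0, 0]}
    - {"dp": [0, 0, -0.0025], "angular": [0, 0, 0]}
    - {"dp": [0, 0, -0.003], "angular": [0, 0, 0]}
    - {"dp": [0, 0, -0.003], "angular": [0, 0, 0]}
    - {"dp": [0, 0, -0.003], "angular": [0, 0, 0]}
    - {"dp": [0, 0, -0.003], "angular": [0, 0, 0]}
    - {"dp": [0, 0, -0.003], "angular": [0, 0, 0]}

```text
clock: 38.3
tcp_pos: [0.6315, -0.0049, 0.1345]
eef_rot: [0.0, 0.974, -0.225, 0.0]
force: [-1.2, 0.4, 1.2]
gripper_width: 0.0138
```

Emit:
step_arm:
  motion:
    - {"dp": [0, 0, -0.0005], "angular": [0, 0, 0]}
    - {"dp": [0, 0, -0.001], "angular": [0, 0, 0]}
    - {"dp": [0, 0, -0.0015], "angular": [0, 0, 0]}
    - {"dp": [0, 0, -0.0015], "angular": [0, 0, 0]}
    - {"dp": [0, 0, -0.0015], "angular": [0, 0, 0]}
    - {"dp": [0, 0, -0.0015], "angular": [0, 0, 0]}
    - {"dp": [0, 0, -0.0015], "angular": [0, 0, 0]}
    - {"dp": [0, 0, -0.0015], "angular": [0, 0, 0]}
    - {"dp": [0, 0, -0.0015], "angular": [0, 0, 0]}
    - {"dp": [0, 0, -0.0015], "angular": [0, 0, 0]}

```text
clock: 39.55
tcp_pos: [0.6316, -0.0048, 0.1343]
eef_rot: [0.0, 0.974, -0.225, 0.001]
force: [-3.1, 0.2, 8.7]
gripper_width: 0.0142
```

Emit:
step_arm:
  motion:
    - {"dp": [0, 0, 0.0005], "angular": [0, 0, 5]}
    - {"dp": [0, 0, 0.001], "angular": [0, 0, 10]}
    - {"dp": [0, 0, 0.0015], "angular": [0, 0, 15]}
    - {"dp": [0, 0, 0.002], "angular": [0, 0, 20]}
    - {"dp": [0, 0, 0.0025], "angular": [0, 0, 25]}
    - {"dp": [0, 0, 0.003], "angular": [0, 0, 30]}
    - {"dp": [0, 0, 0.0035], "angular": [0, 0, 35]}
    - {"dp": [0, 0, 0.004], "angular": [0, 0, 40]}
    - {"dp": [0, 0, 0.004], "angular": [0, 0, 40]}
    - {"dp": [0, 0, 0.004], "angular": [0, 0, 40]}

```text
clock: 40.8
tcp_pos: [0.6325, -0.0048, 0.1384]
eef_rot: [0.0, 0.993, 0.122, 0.001]
force: [-0.8, 0.7, 7.2]
gripper_width: 0.0144
```

```bash
python3 - <<'E'
from h import *
s=arm.sense();print(s["force"],s["ft_torque"])
p,d=arm.get_image("wrist");cv2.imwrite("pics/w10.png",p)
E
```

```text
[-0.8451358   0.73419569  7.21961525] [0.13788298 0.16933502 0.05074311]
```

View pics/w10.png

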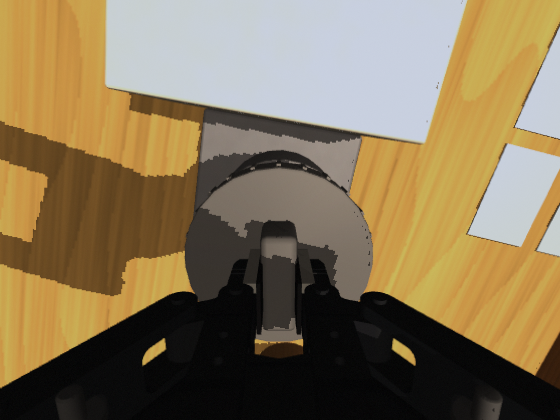

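Emit:
step_arm:
  motion:
    - {"dp": [0, 0, 0.0003], "angular": [0, 0, 3]}
    - {"dp": [0, 0, 0.0006], "angular": [0, 0, 6]}
    - {"dp": [0, 0, 0.0009], "angular": [0, 0, 9]}
    - {"dp": [0, 0, 0.0012], "angular": [0, 0, 12]}
    - {"dp": [0, 0, 0.0015], "angular": [0, 0, 15]}
    - {"dp": [0, 0, 0.0015], "angular": [0, 0, 15]}
    - {"dp": [0, 0, 0.0015], "angular": [0, 0, 15]}
    - {"dp": [0, 0, 0.0015], "angular": [0, 0, 15]}
    - {"dp": [0, 0, 0.0015], "angular": [0, 0, 15]}
    - {"dp": [0, 0, 0.0015], "angular": [0, 0, 15]}

```text
clock: 42.1
tcp_pos: [0.6325, -0.0046, 0.1399]
eef_rot: [0.0, 0.968, 0.25, 0.001]
force: [-0.1, 1.3, 7.0]
gripper_width: 0.0139
```

Emit:
step_arm:
  motion:
    - {"dp": [0, 0, 0.0001], "angular": [0, 0, 1]}
    - {"dp": [0, 0, 0.0002], "angular": [0, 0, 2]}
    - {"dp": [0, 0, 0.0003], "angular": [0, 0, 3]}
    - {"dp": [0, 0, 0.0004], "angular": [0, 0, 4]}
    - {"dp": [0, 0, 0.0005], "angular": [0, 0, 5]}
    - {"dp": [0, 0, 0.0005], "angular": [0, 0, 6]}
    - {"dp": [0, 0, 0.0005], "angular": [0, 0, 6]}
    - {"dp": [0, 0, 0.0005], "angular": [0, 0, 6]}
    - {"dp": [0, 0, 0.0005], "angular": [0, 0, 6]}
    - {"dp": [0, 0, 0.0005], "angular": [0, 0, 6]}

```text
clock: 43.35
tcp_pos: [0.6317, -0.0046, 0.139]
eef_rot: [0.0, 0.954, 0.301, 0.0]
force: [2.2, -0.2, 3.5]
gripper_width: 0.0136
```

Emit:
step_arm:
  motion:
    - {"dp": [0, 0, -0.0005], "angular": [0, 0, 0.5]}
    - {"dp": [0, 0, -0.001], "angular": [0, 0, 1]}
    - {"dp": [0, 0, -0.0015], "angular": [0, 0, 1.5]}
    - {"dp": [0, 0, -0.002], "angular": [0, 0, 2]}
    - {"dp": [0, 0, -0.0025], "angular": [0, 0, 2]}
    - {"dp": [0, 0, -0.0025], "angular": [0, 0, 2]}
    - {"dp": [0, 0, -0.0025], "angular": [0, 0, 2]}
    - {"dp": [0, 0, -0.0025], "angular": [0, 0, 2]}
    - {"dp": [0, 0, -0.0025], "angular": [0, 0, 2]}
    - {"dp": [0, 0, -0.0025], "angular": [0, 0, 2]}

```text
clock: 44.6
tcp_pos: [0.6315, -0.0046, 0.136]
eef_rot: [-0.0, 0.948, 0.317, -0.0]
force: [5.5, 1.4, -0.7]
gripper_width: 0.0139
```

Emit:
step_arm:
  motion:
    - {"dp": [0, 0, -0.0005], "angular": [0, 0, 0]}
    - {"dp": [0, 0, -0.001], "angular": [0, 0, 0]}
    - {"dp": [0, 0, -0.0015], "angular": [0, 0, 0]}
    - {"dp": [0, 0, -0.002], "angular": [0, 0, 0]}
    - {"dp": [0, 0, -0.0025], "angular": [0, 0, 0]}
    - {"dp": [0, 0, -0.003], "angular": [0, 0, 0]}
    - {"dp": [0, 0, -0.0035], "angular": [0, 0, 0]}
    - {"dp": [0, 0, -0.0042], "angular": [0, 0, 0]}
    - {"dp": [0, 0, -0.0042], "angular": [0, 0, 0]}
    - {"dp": [0, 0, -0.0042], "angular": [0, 0, 0]}

```text
clock: 45.85
tcp_pos: [0.6314, -0.0049, 0.1323]
eef_rot: [0.0, 0.948, 0.317, -0.0]
force: [0.0, -0.3, -0.3]
gripper_width: 0.0139
```

Emit:
step_arm:
  motion:
    - {"dp": [0, 0, -0.0004], "angular": [0, 0, 0]}
    - {"dp": [0, 0, -0.0008], "angular": [0, 0, 0]}
    - {"dp": [0, 0, -0.0012], "angular": [0, 0, 0]}
    - {"dp": [0, 0, -0.0012], "angular": [0, 0, 0]}
    - {"dp": [0, 0, -0.0012], "angular": [0, 0, 0]}
    - {"dp": [0, 0, -0.0012], "angular": [0, 0, 0]}
    - {"dp": [0, 0, -0.0012], "angular": [0, 0, 0]}
    - {"dp": [0, 0, -0.0012], "angular": [0, 0, 0]}
    - {"dp": [0, 0, -0.0012], "angular": [0, 0, 0]}
    - {"dp": [0, 0, -0.0012], "angular": [0, 0, 0]}

```text
clock: 47.1
tcp_pos: [0.6315, -0.0049, 0.132]
eef_rot: [0.0, 0.948, 0.317, 0.0]
force: [-3.1, 0.2, 7.1]
gripper_width: 0.0141
```

Emit:
step_arm:
  motion:
    - {"dp": [0, 0, -0.0004], "angular": [0, 0, -4]}
    - {"dp": [0, 0, -0.0008], "angular": [0, 0, -8]}
    - {"dp": [0, 0, -0.0012], "angular": [0, 0, -12]}
    - {"dp": [0, 0, -0.0016], "angular": [0, 0, -16]}
    - {"dp": [0, 0, -0.002], "angular": [0, 0, -20]}
    - {"dp": [0, 0, -0.0024], "angular": [0, 0, -24]}
    - {"dp": [0, 0, -0.0028], "angular": [0, 0, -28]}
    - {"dp": [0, 0, -0.003], "angular": [0, 0, -30]}
    - {"dp": [0, 0, -0.003], "angular": [0, 0, -30]}
    - {"dp": [0, 0, -0.003], "angular": [0, 0, -30]}

```text
clock: 48.35
tcp_pos: [0.6325, -0.0055, 0.1295]
eef_rot: [0.001, 0.998, 0.061, 0.001]
force: [-0.8, -1.1, 6.0]
gripper_width: 0.0142
```

```bash
python3 - <<'E'
from h import *
s=arm.sense();print(s["force"],s["ft_torque"],s["tcp_pos"])
E
```

```text
[-0.77765299 -1.13376139  6.00390662] [-0.19054776  0.40591987 -0.12811745] [ 0.63245195 -0.00547164  0.12950646]
```

Emit:
step_arm:
  motion:
    - {"dp": [0, 0, -0.0002], "angular": [0, 0, -2]}
    - {"dp": [0, 0, -0.0004], "angular": [0, 0, -4]}
    - {"dp": [0, 0, -0.0006], "angular": [0, 0, -6]}
    - {"dp": [0, 0, -0.0008], "angular": [0, 0, -8]}
    - {"dp": [0, 0, -0.001], "angular": [0, 0, -10]}
    - {"dp": [0, 0, -0.001], "angular": [0, 0, -12]}
    - {"dp": [0, 0, -0.001], "angular": [0, 0, -12]}
    - {"dp": [0, 0, -0.001], "angular": [0, 0, -12]}
    - {"dp": [0, 0, -0.001], "angular": [0, 0, -12]}
    - {"dp": [0, 0, -0.001], "angular": [0, 0, -12]}

```text
clock: 49.6
tcp_pos: [0.6327, -0.0055, 0.1288]
eef_rot: [0.001, 0.999, -0.044, 0.002]
force: [-1.4, -2.0, 8.2]
gripper_width: 0.014
```

```bash
python3 - <<'E'
from h import *
s=arm.sense();print(s["force"],s["ft_torque"],s["tcp_pos"])
E
```

```text
[-1.393312   -2.0333944   8.23802292] [-0.24650498  0.36523313 -0.08141534] [ 0.63271579 -0.00550476  0.12883098]
```

Emit:
step_arm:
  motion:
    - {"dp": [0, 0, 0], "angular": [0, 0, -2]}
    - {"dp": [0, 0, 0], "angular": [0, 0, -4]}
    - {"dp": [0, 0, 0], "angular": [0, 0, -6]}
    - {"dp": [0, 0, 0], "angular": [0, 0, -8]}
    - {"dp": [0, 0, 0], "angular": [0, 0, -10]}
    - {"dp": [0, 0, 0], "angular": [0, 0, -10]}
    - {"dp": [0, 0, 0], "angular": [0, 0, -10]}
    - {"dp": [0, 0, 0], "angular": [0, 0, -10]}
    - {"dp": [0, 0, 0], "angular": [0, 0, -10]}
    - {"dp": [0, 0, 0], "angular": [0, 0, -10]}

```text
clock: 50.85
tcp_pos: [0.6327, -0.0052, 0.1288]
eef_rot: [0.0, 0.991, -0.131, 0.002]
force: [-0.9, -0.8, 7.0]
gripper_width: 0.0139
```

```bash
python3 - <<'E'
from h import *
s=arm.sense();print(s["force"],s["ft_torque"],s["tcp_pos"])
p,d=arm.get_image("wrist");cv2.imwrite("pics/w11.png",p);e=ext("wrist",s);P=cloud("wrist",d,e);z=P[...,2]
m=(np.abs(z-.123)<.01)&(np.hypot(P[...,0]-.632,P[...,1]+.005)<.044)
zz=z[m];print(np.median(zz));r=np.abs(zz-np.median(zz))<.003
print(np.linalg.lstsq(np.c_[P[m][:,:2]-[.6315,-.0048],np.ones(m.sum())][r],zz[r],rcond=None)[0])
E
```

```text
[-0.88932346 -0.75868561  7.01920638] [-0.13045186  0.37452523  0.08839767] [ 0.63274774 -0.00523332  0.12881736]
0.12351653845776106
[ 9.69475515e-05 -1.44586926e-04  1.23509235e-01]
```

View pics/w11.png

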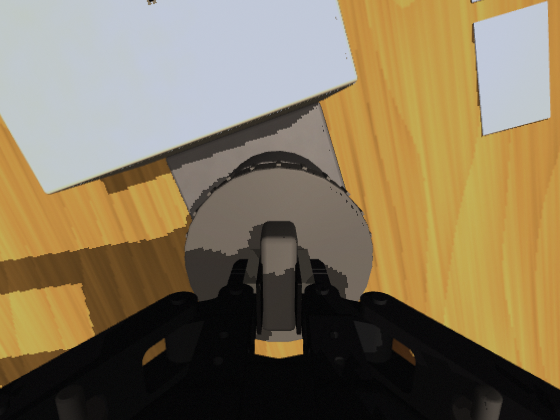

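Emit:
step_arm:
  motion:
    - {"dp": [0, 0, 0.0015], "angular": [0, 0, 0]}
    - {"dp": [0, 0, 0.0015], "angular": [0, 0, 0]}
    - {"dp": [0, 0, 0.0015], "angular": [0, 0, 0]}
    - {"dp": [0, 0, 0.03], "angular": [0, 0, 0]}
    - {"dp": [0, 0, 0.08], "angular": [0, 0, 10]}
    - {"dp": [0, 0, 0.13], "angular": [0, 0, 20]}
    - {"dp": [0, 0.03, 0.17], "angular": [0, 0, 30]}
    - {"dp": [0, 0.07, 0.2], "angular": [0, 0, 40]}
    - {"dp": [0, 0.11, 0.21], "angular": [0, 0, 50]}
    - {"dp": [0, 0.15, 0.21], "angular": [0, 0, 60]}
  grip: 0

```text
clock: 52.15
tcp_pos: [0.6318, 0.1464, 0.3384]
eef_rot: [0.0, 0.923, 0.385, 0.001]
force: [0.4, -0.5, -0.7]
gripper_width: 0.0424
```

Emit:
step_arm:
  motion:
    - {"dp": [0, 0.04, 0], "angular": [0, 0, 10]}
    - {"dp": [0, 0.07, 0], "angular": [0, 0, 20]}
    - {"dp": [0, 0.09, 0], "angular": [0, 0, 30]}
    - {"dp": [0, 0.1, 0], "angular": [0, 0, 40]}
    - {"dp": [0, 0.1, 0], "angular": [0, 0, 50]}
    - {"dp": [0, 0.1, 0], "angular": [0, 0, 53]}
    - {"dp": [0, 0.1, 0], "angular": [0, 0, 53]}
    - {"dp": [0, 0.1, 0], "angular": [0, 0, 53]}
    - {"dp": [0, 0.1, 0], "angular": [0, 0, 53]}
    - {"dp": [0, 0.1, 0], "angular": [0, 0, 53]}

```text
clock: 53.4
tcp_pos: [0.6315, 0.2451, 0.337]
eef_rot: [-0.0, 0.656, 0.754, 0.0]
force: [-0.6, -0.1, 0.2]
gripper_width: 0.0428
```

```bash
python3 look.py w12; python3 - <<'E'
from h import *
for n in ["scene","side"]:
    p,d=arm.get_image(n);cv2.imwrite(f"pics/{n}12.png",p);np.save(f"pics/{n}12.npy",d)
a=cv2.imread("pics/scene12.png")[110:310,120:420];b=cv2.imread("pics/side12.png")[120:320,180:400]
cv2.imwrite("pics/c12.png",cv2.resize(np.hstack([a,b]),None,fx=1.5,fy=1.5,interpolation=2))
E
```

```text
53.4 [0.6315 0.2451 0.337 ] 0.04284670719505247
```

View pics/w12.png

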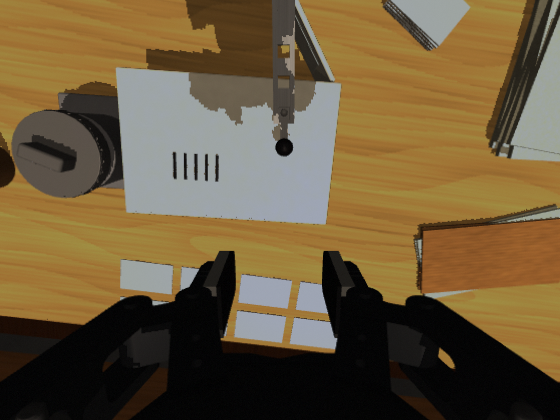

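View pics/c12.png

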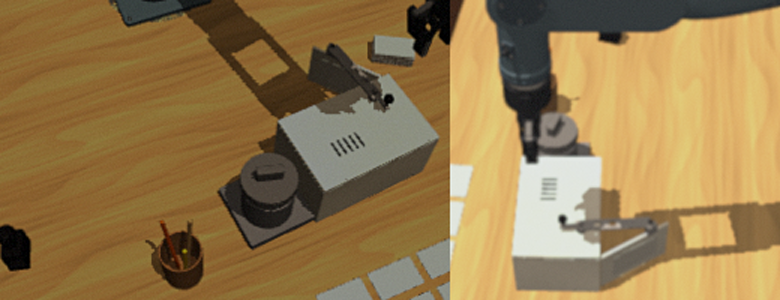

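Lid is on. In the wrist picture the knob is at (284,147), the pin at (284,113) in the outer hole, and the roof corners at (117,68), (340,84), (325,224) and (125,213). Next I'll work out the cabinet pose and the stay geometry.

```bash
python3 - <<'E'
from h import *
import pickle
s=pickle.load(open("pics/w12.pkl","rb"));e=ext("wrist",s);d=np.load("pics/w12.npy");P=cloud("wrist",d,e);z=P[...,2]
print("knob",ray("wrist",(284,147),.156,e),"pin",ray("wrist",(284,113),.140,e),"knob depth",P[147,284])
c=np.array([ray("wrist",q,.120,e)[:2] for q in [(117,68),(340,84),(325,224),(125,213)]]);print(c.round(4),[np.linalg.norm(c[i]-c[(i+1)%4]).round(4) for i in range(4)])
m=(np.abs(z-.1195)<.004)&(P[...,0]>.48)&(P[...,1]>.03);m=cv2.morphologyEx(m.astype(np.uint8),cv2.MORPH_OPEN,np.ones((5,5)))>0
q=P[m][:,:2].astype(np.float32);r=cv2.minAreaRect(q*1000);print(r)
mid=c.mean(0);ux=((c[2]+c[3])-(c[0]+c[1]));ux/=np.linalg.norm(ux)
# c[0] -y front? 
uy=(c[1]+c[2])-(c[0]+c[3]);uy/=np.linalg.norm(uy)
print("ux",ux,"uy",uy,mid)
th=np.arctan2(ux[1]-uy[0],ux[0]+uy[1]);print("yaw",np.degrees(th))
R=np.array([[np.cos(th),-np.sin(th)],[np.sin(th),np.cos(th)]])
W=lambda x,y:mid+R@np.array([x,y])
pin=W(-.045,.06);h=W(-.08,.11);print("pin",pin,"hinge",h)
for q_ in [1.0,.48]:
    # door dir shut -y ; opens to -x
    dd=np.array([-np.sin(q_),-np.cos(q_)]);pv=h+R@dd*.110
    v=pin-pv;print(q_,"pivot",pv,"dist",np.linalg.norm(v),"ang",np.degrees(np.arctan2(v[1],v[0])),"knob",pv+v/np.linalg.norm(v)*.162)
a=cv2.imread("pics/w12.png")[0:240,100:360];cv2.imwrite("pics/w12c.png",cv2.resize(a,None,fx=2.4,fy=2.4,interpolation=2))
E
```

```text
knob [0.58489848 0.24388655 0.156     ] pin [0.55198664 0.23937757 0.14      ] knob depth [0.58432598 0.24366334 0.16442691]
[[0.5316 0.0599]
 [0.514  0.2944]
 [0.6704 0.3066]
 [0.6898 0.0691]] [np.float64(0.2352), np.float64(0.1568), np.float64(0.2384), np.float64(0.1585)]
((600.64794921875, 182.21249389648438), (161.12484741210938, 240.28286743164062), 4.2918524742126465)
ux [0.99769714 0.06782632] uy [-0.07802936  0.99695106] [0.60146131 0.18251277]
yaw 4.182224887410176
pin [0.55220541 0.2390712 ] hinge [0.51365218 0.28638555]
1.0 pivot [0.42567124 0.22036014] dist 0.12791012945998953 ang 8.411575368369327 knob [0.58592857 0.24405797]
0.48 pivot [0.47010735 0.18537145] dist 0.09810074159300383 ang 33.18840749881575 knob [0.60568111 0.27404927]
```

View pics/w12c.png

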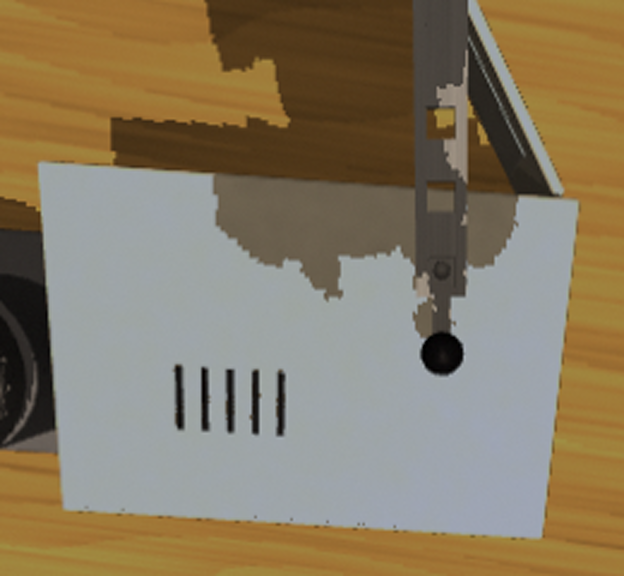

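Emit:
step_arm:
  motion:
    - {"dp": [-0.02, -0.0012, -0.03], "angular": [0, 0, 0]}
    - {"dp": [-0.0463, -0.0012, -0.07], "angular": [0, 0, 0]}
    - {"dp": [-0.0463, -0.0012, -0.11], "angular": [0, 0, 0]}
    - {"dp": [-0.0463, -0.0012, -0.13], "angular": [0, 0, 0]}
    - {"dp": [-0.0463, -0.0012, -0.13], "angular": [0, 0, 0]}
    - {"dp": [-0.0463, -0.0012, -0.13], "angular": [0, 0, 0]}
    - {"dp": [-0.0463, -0.0012, -0.13], "angular": [0, 0, 0]}
    - {"dp": [-0.0463, -0.0012, -0.13], "angular": [0, 0, 0]}
    - {"dp": [-0.0463, -0.0012, -0.13], "angular": [0, 0, 0]}
    - {"dp": [-0.0463, -0.0012, -0.13], "angular": [0, 0, 0]}

```text
clock: 54.8
tcp_pos: [0.5852, 0.244, 0.2072]
eef_rot: [0.0, 0.656, 0.755, 0.0]
force: [-0.5, -0.3, 0.5]
gripper_width: 0.0428
```

```bash
python3 look.py w13; python3 - <<'E'
from h import *
import pickle
s=pickle.load(open("pics/w13.pkl","rb"));e=ext("wrist",s)
print(proj("wrist",[[.5855,.244,.156],[.5522,.2391,.146],s["tcp_pos"]-[0,0,.05]],e))
E
```

```text
54.8 [0.5852 0.244  0.2072] 0.04276171909992542
[[278.85990431 234.028263  ]
 [278.53340872 180.32027794]
 [278.89683506 234.27662169]]
```

View pics/w13.png

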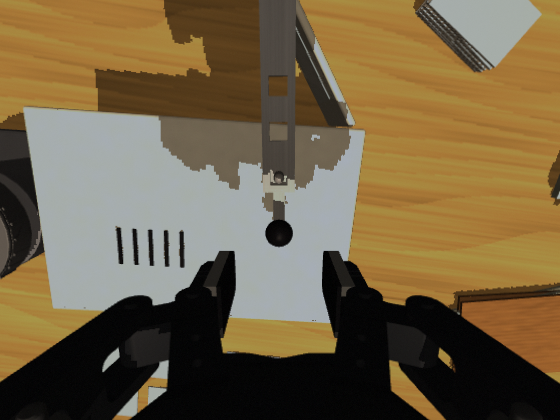

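The knob is at (279,233), where I predicted it. Next I descend and grip it.

Emit:
step_arm:
  motion:
    - {"dp": [0, 0, -0.02], "angular": [0, 0, 0]}
    - {"dp": [0, 0, -0.04], "angular": [0, 0, 0]}
    - {"dp": [0, 0, -0.06], "angular": [0, 0, 0]}
    - {"dp": [0, 0, -0.0706], "angular": [0, 0, 0]}
    - {"dp": [0, 0, -0.0706], "angular": [0, 0, 0]}
    - {"dp": [0, 0, -0.0706], "angular": [0, 0, 0]}
    - {"dp": [0, 0, -0.0706], "angular": [0, 0, 0]}
    - {"dp": [0, 0, -0.0706], "angular": [0, 0, 0]}
    - {"dp": [0, 0, -0.0706], "angular": [0, 0, 0]}
    - {"dp": [0, 0, -0.0706], "angular": [0, 0, 0]}

```text
clock: 56.1
tcp_pos: [0.5852, 0.244, 0.1365]
eef_rot: [0.0, 0.656, 0.755, 0.0]
force: [-0.4, 0.2, 0.1]
gripper_width: 0.0431
```

Emit:
step_arm:
  motion:
    - {"dp": [0, 0, 0], "angular": [0, 0, 0]}
    - {"dp": [0, 0, 0], "angular": [0, 0, 0]}
    - {"dp": [0, 0, 0], "angular": [0, 0, 0]}
    - {"dp": [0, 0, 0], "angular": [0, 0, 0]}
    - {"dp": [0, 0, 0], "angular": [0, 0, 0]}
    - {"dp": [0, 0, 0], "angular": [0, 0, 0]}
    - {"dp": [0, 0, 0], "angular": [0, 0, 0]}
    - {"dp": [0, 0, 0], "angular": [0, 0, 0]}
    - {"dp": [0, 0, 0], "angular": [0, 0, 0]}
    - {"dp": [0, 0, 0], "angular": [0, 0, 0]}
  grip: -1
  newtons: 60

```text
clock: 57.35
tcp_pos: [0.5852, 0.244, 0.1364]
eef_rot: [0.0, 0.656, 0.755, 0.0]
force: [-0.3, 0.3, 0.0]
gripper_width: 0.0145
```

```bash
python3 - <<'E'
import numpy as np
th=np.radians(4.182);R=np.array([[np.cos(th),-np.sin(th)],[np.sin(th),np.cos(th)]])
pin=np.array([.5522,.2391]);h=np.array([.51365,.28639])
def kn(q,a):
    pv=h+R@np.array([-np.sin(q),-np.cos(q)])*.11
    v=pin-pv;u=v/np.linalg.norm(v)
    return np.r_[pv+u*(.162*np.cos(a)-.022*np.sin(a)),.162*np.sin(a)+.022*np.cos(a)-.022],np.degrees(np.arctan2(u[1],u[0])),np.linalg.norm(v)
k0,a0,_=kn(1,0)
for q,a in [(1,0),(1,.05),(1,.1),(1,.15),(1,.2),(.9,.2),(.8,.2),(.7,.2),(.6,.2),(.5,.2),(.48,.2),(.48,.15),(.48,.1),(.48,.05),(.48,0)]:
    k,an,D=kn(q,a);print(q,a,(k-k0).round(4),round(an-a0,1),round(D,4))
E
```

```text
1 0 [0. 0. 0.] 0.0 0.1279
1 0.05 [-0.0013 -0.0002  0.0081] 0.0 0.1279
1 0.1 [-0.003  -0.0004  0.0161] 0.0 0.1279
1 0.15 [-0.0051 -0.0007  0.024 ] 0.0 0.1279
1 0.2 [-0.0075 -0.0011  0.0317] 0.0 0.1279
0.9 0.2 [-0.0027  0.0021  0.0317] 4.4 0.1226
0.8 0.2 [0.002  0.0062 0.0317] 8.9 0.117
0.7 0.2 [0.0063 0.0112 0.0317] 13.6 0.1112
0.6 0.2 [0.01   0.0173 0.0317] 18.6 0.1053
0.5 0.2 [0.0129 0.0243 0.0317] 23.7 0.0993
0.48 0.2 [0.0134 0.0258 0.0317] 24.8 0.0981
0.48 0.15 [0.0155 0.0272 0.024 ] 24.8 0.0981
0.48 0.1 [0.0172 0.0283 0.0161] 24.8 0.0981
0.48 0.05 [0.0186 0.0293 0.0081] 24.8 0.0981
0.48 0 [0.0197 0.03   0.    ] 24.8 0.0981
```

Emit:
step_arm:
  motion:
    - {"dp": [-0.0006, -0.0001, 0.004], "angular": [0, 0, 0]}
    - {"dp": [-0.0013, -0.0002, 0.0081], "angular": [0, 0, 0]}
    - {"dp": [-0.003, -0.0004, 0.0161], "angular": [0, 0, 0]}
    - {"dp": [-0.0051, -0.0007, 0.024], "angular": [0, 0, 0]}
    - {"dp": [-0.0075, -0.0011, 0.0317], "angular": [0, 0, 0]}
    - {"dp": [-0.0075, -0.0011, 0.0317], "angular": [0, 0, 0]}
    - {"dp": [-0.0075, -0.0011, 0.0317], "angular": [0, 0, 0]}
    - {"dp": [-0.0075, -0.0011, 0.0317], "angular": [0, 0, 0]}
    - {"dp": [-0.0075, -0.0011, 0.0317], "angular": [0, 0, 0]}
    - {"dp": [-0.0075, -0.0011, 0.0317], "angular": [0, 0, 0]}

```text
clock: 58.6
tcp_pos: [0.5777, 0.2428, 0.168]
eef_rot: [-0.0, 0.656, 0.755, -0.0]
force: [-0.0, -1.8, -1.8]
gripper_width: 0.0145
```

```bash
python3 look.py w14;python3 - <<'E'
from h import *
p,d=arm.get_image("side");cv2.imwrite("pics/d14.png",cv2.resize(p[200:320,180:360],None,fx=3,fy=3,interpolation=2))
E
```

```text
58.6 [0.5777 0.2428 0.168 ] 0.01445538362192502
```

View pics/w14.png

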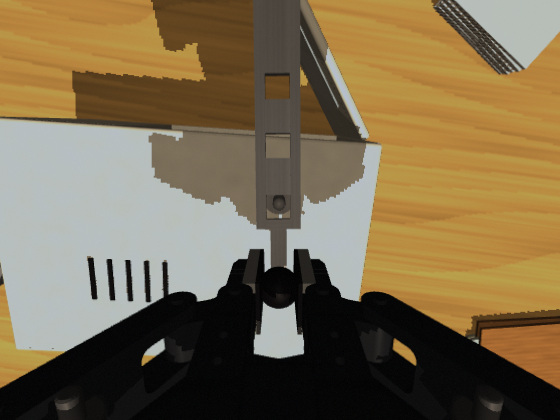

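View pics/d14.png

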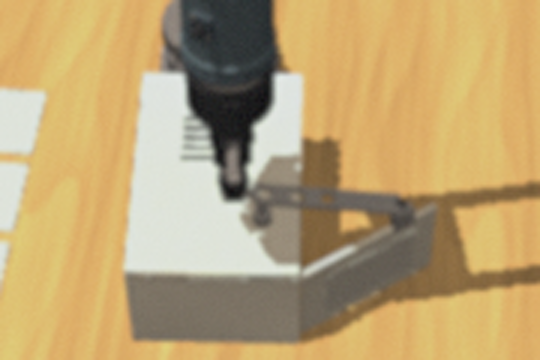

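Emit:
step_arm:
  motion:
    - {"dp": [0.0024, 0.0016, 0], "angular": [0, 0, 2.2]}
    - {"dp": [0.0048, 0.0032, 0], "angular": [0, 0, 4.4]}
    - {"dp": [0.0095, 0.0073, 0], "angular": [0, 0, 8.9]}
    - {"dp": [0.0138, 0.0123, 0], "angular": [0, 0, 13.6]}
    - {"dp": [0.0175, 0.0184, 0], "angular": [0, 0, 18.6]}
    - {"dp": [0.0204, 0.0254, 0], "angular": [0, 0, 23.7]}
    - {"dp": [0.0209, 0.0269, 0], "angular": [0, 0, 24.8]}
    - {"dp": [0.0209, 0.0269, 0], "angular": [0, 0, 24.8]}
    - {"dp": [0.0209, 0.0269, 0], "angular": [0, 0, 24.8]}
    - {"dp": [0.0209, 0.0269, 0], "angular": [0, 0, 24.8]}

```text
clock: 59.95
tcp_pos: [0.5987, 0.2697, 0.1683]
eef_rot: [0.0, 0.479, 0.878, 0.0]
force: [-0.3, -1.2, -2.0]
gripper_width: 0.0144
```

```bash
python3 look.py w15;python3 - <<'E'
from h import *
import pickle
s=pickle.load(open("pics/w15.pkl","rb"));e=ext("wrist",s)
print(proj("wrist",[[.5522,.2391,.146],[.5522,.2391,.134]],e))
E
```

```text
59.95 [0.5987 0.2697 0.1683] 0.01440228812311926
[492.6 303.4  28.1  13.6  33.9] [372. 123.]
[[277.1562966  150.79950371]
 [277.25654625 148.96926809]]
```

View pics/w15.png

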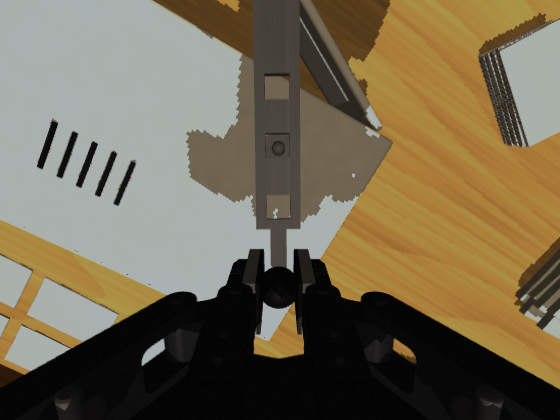

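Emit:
step_arm:
  motion:
    - {"dp": [0.001, 0.0007, -0.004], "angular": [0, 0, 0]}
    - {"dp": [0.0021, 0.0014, -0.0077], "angular": [0, 0, 0]}
    - {"dp": [0.003, 0.002, -0.0117], "angular": [0, 0, 0]}
    - {"dp": [0.0038, 0.0025, -0.0156], "angular": [0, 0, 0]}
    - {"dp": [0.0045, 0.003, -0.0196], "angular": [0, 0, 0]}
    - {"dp": [0.0052, 0.0035, -0.0236], "angular": [0, 0, 0]}
    - {"dp": [0.0058, 0.0039, -0.0277], "angular": [0, 0, 0]}
    - {"dp": [0.0063, 0.0042, -0.0315], "angular": [0, 0, 0]}
    - {"dp": [0.0063, 0.0042, -0.0315], "angular": [0, 0, 0]}
    - {"dp": [0.0063, 0.0042, -0.0315], "angular": [0, 0, 0]}

```text
clock: 61.25
tcp_pos: [0.6047, 0.274, 0.1367]
eef_rot: [-0.0, 0.479, 0.878, -0.0]
force: [-0.7, -0.5, 0.3]
gripper_width: 0.0145
```

Emit:
step_arm:
  motion:
    - {"dp": [0, 0, 0], "angular": [0, 0, 0]}
    - {"dp": [0, 0, 0], "angular": [0, 0, 0]}
    - {"dp": [0, 0, 0], "angular": [0, 0, 0]}
    - {"dp": [0, 0, 0], "angular": [0, 0, 0]}
    - {"dp": [0, 0, 0.03], "angular": [0, 0, 0]}
    - {"dp": [0, 0, 0.06], "angular": [0, 0, 0]}
    - {"dp": [0, 0, 0.1], "angular": [0, 0, 0]}
    - {"dp": [0, 0, 0.15], "angular": [0, 0, 0]}
    - {"dp": [0, 0, 0.2], "angular": [0, 0, 0]}
    - {"dp": [0, 0, 0.2], "angular": [0, 0, 0]}
  grip: 0

```text
clock: 62.5
tcp_pos: [0.6065, 0.2745, 0.3425]
eef_rot: [0.004, 0.479, 0.878, 0.004]
force: [0.2, 0.0, 1.0]
gripper_width: 0.0432
```

Emit:
step_arm:
  motion:
    - {"dp": [0.02, 0, 0.02], "angular": [0, 0, 0]}
    - {"dp": [0.04, 0, 0.02], "angular": [0, 0, 0]}
    - {"dp": [0.04, 0, 0.02], "angular": [0, 0, 0]}
    - {"dp": [0.04, 0, 0.02], "angular": [0, 0, 0]}
    - {"dp": [0.04, 0, 0.02], "angular": [0, 0, 0]}
    - {"dp": [0.04, 0, 0.02], "angular": [0, 0, 0]}
    - {"dp": [0.04, 0, 0.02], "angular": [0, 0, 0]}
    - {"dp": [0.04, 0, 0.02], "angular": [0, 0, 0]}
    - {"dp": [0.04, 0, 0.02], "angular": [0, 0, 0]}
    - {"dp": [0.04, 0, 0.02], "angular": [0, 0, 0]}

```text
clock: 63.75
tcp_pos: [0.6449, 0.274, 0.3566]
eef_rot: [-0.0, 0.479, 0.878, -0.0]
force: [-0.4, 1.0, -0.3]
gripper_width: 0.0427
```

```bash
python3 look.py w16;python3 - <<'E'
from h import *
import pickle
s=pickle.load(open("pics/w16.pkl","rb"));e=ext("wrist",s);P=cloud("wrist",np.load("pics/w16.npy"),e)
print("expect knob,pin",proj("wrist",[[.6052,.2739,.156],[.5522,.2391,.140]],e))
ims=[]
for n in ["scene","side"]:
    p,d=arm.get_image(n);cv2.imwrite(f"pics/{n}16.png",p);np.save(f"pics/{n}16.npy",d)
    Q=cloud(n,d);m=(np.hypot(Q[...,0]-.6315,Q[...,1]+.0048)<.046)&(Q[...,2]>.1);zz=Q[m][:,2];print(n,"lid",np.histogram(zz,np.arange(.1,.16,.004))[0])
a=cv2.imread("pics/scene16.png")[110:310,120:420];b=cv2.imread("pics/side16.png")[120:320,180:400]
cv2.imwrite("pics/c16.png",cv2.resize(np.hstack([a,b]),None,fx=1.5,fy=1.5,interpolation=2))
z=P[...,2]
# bar plane
m=(z>.130)&(z<.141)&(P[...,0]>.4)&(P[...,0]<.6)&(P[...,1]>.15);q=P[m];
A=np.c_[q[:,:2]-[.5522,.2391],np.ones(len(q))];c=np.linalg.lstsq(A,q[:,2],rcond=None)[0];print("bar plane",len(q),c)
print(cv2.minAreaRect(q[:,:2].astype(np.float32)*1000))
m=(np.abs(z-.1235)<.006)&(np.hypot(P[...,0]-.6315,P[...,1]+.0048)<.06)
if m.sum()>50: print("lid circle",m.sum(),np.median(z[m]),cv2.minEnclosingCircle(P[m][:,:2].astype(np.float32)*1000))
E
```

```text
63.75 [0.6449 0.274  0.3566] 0.04268736292868997
expect knob,pin [[298.17487922 157.9365445 ]
 [297.8025951   96.79106099]]
scene lid [  0   0   0   0  19 501 231  15  12  17  19  39  66   5]
side lid [  5   3   2   2  20 106 169  79  15   8   8  17  29  16]
bar plane 2674 [-0.00115587 -0.00437402  0.13518747]
((536.60009765625, 229.46640014648438), (147.8654022216797, 21.936878204345703), 33.29039764404297)
lid circle 5291 0.12351056883955014 ((631.7591552734375, -4.699153900146484), 49.979496002197266)
```

View pics/w16.png

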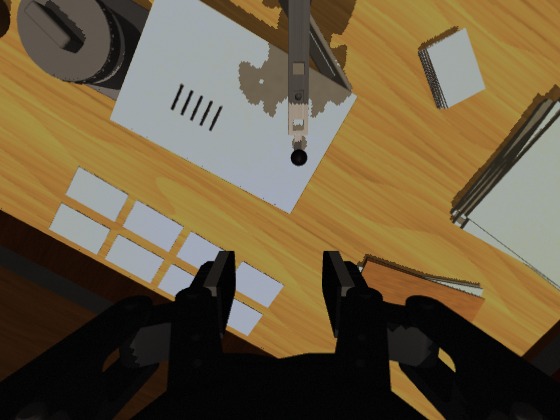

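View pics/c16.png

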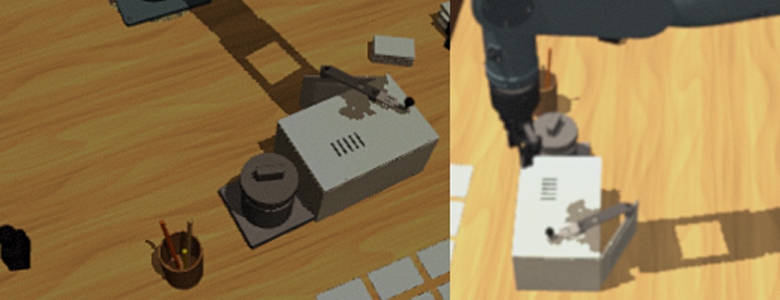

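```bash
python3 -c "
from cell import arm
print(arm.close_job())"
```

```text
the job is handed in; nothing more can be done
None
```

I finished the job and handed it in at about 64 s of the 210 s allowed. No verdict was reported.

- **Cartridges:** There were five on the desk, and all five went into the pot. They landed stacked on top of each other, with the top one about 25 mm below the rim. No cartridge was left on the desk in any camera view.
- **Lid:** It had been knocked about 40 mm aside partway through, so I measured it again before gripping it.
  - I set it on the thread crests and turned it anticlockwise about 63°, where it dropped into a start.
  - I then turned it clockwise about 52°. It stopped sinking by 42°, and I took that as fully down, without turning the further 12° to tight.
  - The last picture has it level and centred within 1 mm. Its top plate is about 0.5 mm above my reading of the rim, within the measuring error.
- **Vent door:** I lifted the stay off the pin, swung the door and dropped the middle hole over the pin. The last picture shows the pin in the middle hole. The bar lies level at the right height, at 33.3° against the 33.2° I calculated for half open.
- **Bystanders and robot:** I did not touch the stamp, cards or pencil cup. The arm ended clear of everything with the gripper open.

No check failed. The two fixed cameras' depth readings differed from the wrist camera by several millimetres, so I used the wrist camera for all fine positions.

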